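# Load dielectric samples into a clip jig

## Task

On this microwave lab bench, open both carton flaps past upright and lift the jig's sprung clip bar right up (it stays up), then take every sample plate out of the carton and slide it flat under the raised clip into the bay with its own colour, fully home against the stop. Only when all the plates are in, lower the clip onto them, and also fold both carton flaps closed again. Leave the fan, waveguide and screwdriver where they are.

Things in the scene. Friction and masses are not known exactly. Their poses are not given: they have to be found in the camera images.
- carton: Open-topped cardboard carton, fixed to the bench: outside 150 (x) x 264 (y) x 55 mm high, walls and floor 5 mm thick; a wooden rail 12 mm wide and 8 mm high lies on the floor along each end wall (+y and -y), so plates keep clear of those walls. Two flaps meet over the middle. Origin: centre of its underside; x points away from the robot (yaw within about 0.2 rad of the world's x), z up.
- flap_near (a joint): Carton flap hinged along the carton's near (-x) top edge (hinge axis along the carton's y, at x = -73.5 mm, 55 mm above the underside). Radians: 0 closed (level), grows as its free edge swings up and outward, 1.57 upright, stop at 2.0. The flap is 72 mm long, 260 mm wide, 4 mm thick; a stiff crease: it stays where it is left.
- flap_far (a joint): Carton flap hinged along the carton's far (+x) top edge (hinge axis along the carton's y, at x = +73.5 mm, 55 mm above the underside). Radians: 0 closed (level), grows as its free edge swings up and outward, 1.57 upright, stop at 2.0. The flap is 72 mm long, 260 mm wide, 4 mm thick; a stiff crease: it stays where it is left.
- flap_near_tab (a point): Grip point on the orange pull tab of the near flap: mid-width, 50 mm from the hinge along the flap, 29 mm from the hinge's plane along the outward normal (up when closed). Tab 10 mm thick, 24 mm wide along the carton's y (pinch that way; it can pivot between the fingers), its top 42 mm from the hinge's plane. Axes turn with the flap.
- flap_far_tab (a point): Grip point on the orange pull tab of the far flap: mid-width, 50 mm from the hinge along the flap, 29 mm from the hinge's plane along the outward normal (up when closed). Tab 10 mm thick, 24 mm wide along the carton's y (pinch that way; it can pivot between the fingers), its top 42 mm from the hinge's plane. Axes turn with the flap.
- jig: Dark steel jig fixed to the bench: base 210 (x) x 236 (y) x 12 mm, three bays side by side, open to the near side (-x); plates slide in along +x. Ribs 5 mm high, 6 mm wide between bays from x = -90 to +12 mm; a stop bar 6 mm high, near face at x = +46 mm; steel clip bar hinged behind it. Origin: centre of underside; x points away from the robot (yaw within 0.2 rad), z up.
- clip (a joint): Clip bar, rad. Hinge along the jig's y at x = +78 mm, 28 mm above its underside. 0 = shut (0.035 resting on plates), grows as it lifts, stop 0.85. Sprung shut, on a stiff friction hinge: stays where left; lifting takes 8 to 11 N at the handle. Its lip, 58 mm from the hinge, presses plates at x = +20 mm; fully up it is 62 mm above the bench, over the last 12 mm of the plates.
- clip_handle (a point): Grip point on the black handle in the middle of the clip bar: 40 mm from the hinge along the bar, 29 mm from the hinge's plane along the bar's normal (up when shut). Handle 10 mm thick, 26 mm wide along the jig's y (pinch that way; it can pivot between the fingers), top 40 mm from the hinge's plane. Axes turn with the clip.
- plate_red: Sample plate: white slab 110 (its x) x 60 (its y) x 6 mm with a red grip block 22 x 22 mm at its centre, its top 40 mm above the underside; 110 g, loose. Origin: centre of the underside; z up. Starts flat in the carton, long side along the carton's x, in any of three places side by side, 72 mm apart. May be absent.
- plate_blue: Sample plate: white slab 110 (its x) x 60 (its y) x 6 mm with a blue grip block 22 x 22 mm at its centre, its top 40 mm above the underside; 110 g, loose. Origin: centre of the underside; z up. Starts flat in the carton, long side along the carton's x, in any of three places side by side, 72 mm apart. May be absent.
- plate_yellow: Sample plate: white slab 110 (its x) x 60 (its y) x 6 mm with a yellow grip block 22 x 22 mm at its centre, its top 40 mm above the underside; 110 g, loose. Origin: centre of the underside; z up. Starts flat in the carton, long side along the carton's x, in any of three places side by side, 72 mm apart. May be absent.
- bay_red (a point): Home point of the red plate: on the jig's top face (12 mm above the bench), where the plate's origin is when it lies flat in its bay with its far end against the stop; axes as the jig's. The bay is 66 mm wide between 5 mm high ribs, at y = +72 mm in the jig's frame, with a red strip at its near end.
- bay_blue (a point): Home point of the blue plate: on the jig's top face (12 mm above the bench), where the plate's origin is when it lies flat in its bay with its far end against the stop; axes as the jig's. The bay is 66 mm wide between 5 mm high ribs, at y = 0 mm in the jig's frame, with a blue strip at its near end.
- bay_yellow (a point): Home point of the yellow plate: on the jig's top face (12 mm above the bench), where the plate's origin is when it lies flat in its bay with its far end against the stop; axes as the jig's. The bay is 66 mm wide between 5 mm high ribs, at y = -72 mm in the jig's frame, with a yellow strip at its near end.
- fan: Bystander: small black cooling fan on a white round foot, 80 mm square, 110 mm tall. Origin: centre of its underside.
- waveguide: Bystander: brass waveguide section with two square flanges, 126 mm long, 44 mm high. Origin: centre of its underside.
- screwdriver: Bystander: screwdriver, 180 mm long, lying on the bench.

How it is judged (in metres and radians):
On the way, in this order (a step that is already met when the one before it is completed fails the run):
1. both flaps past upright and the clip up (value of joint each of flap_near, flap_far above 1.5 rad and value of joint clip above 0.6 rad), for 0.2 s.
2. every plate home in the bay of its colour while the clip is still up (x of plate_red in the frame of bay_red between -0.006 and 0.006 m and y of plate_red in the frame of bay_red between -0.005 and 0.005 m and z of plate_red in the frame of bay_red between -0.004 and 0.004 m and angle between the x axis of plate_red and the x axis of bay_red, either way round below 0.1 rad and angle between each of plate_red, plate_blue, plate_yellow's own z axis and vertical below 0.1 rad and x of plate_blue in the frame of bay_blue between -0.006 and 0.006 m and y of plate_blue in the frame of bay_blue between -0.005 and 0.005 m and z of plate_blue in the frame of bay_blue between -0.004 and 0.004 m and angle between the x axis of plate_blue and the x axis of bay_blue, either way round below 0.1 rad and x of plate_yellow in the frame of bay_yellow between -0.006 and 0.006 m and y of plate_yellow in the frame of bay_yellow between -0.005 and 0.005 m and z of plate_yellow in the frame of bay_yellow between -0.004 and 0.004 m and angle between the x axis of plate_yellow and the x axis of bay_yellow, either way round below 0.1 rad and value of joint clip above 0.5 rad), for 0.2 s.
3. the clip lowered onto the plates (value of joint clip below 0.07 rad), for 0.2 s.
At the end, for the whole second after the job is handed in: Every plate present lies flat in the bay of its colour, within 6 mm of home lengthways, 5 mm sideways and 4 mm in height and within 0.1 rad of straight, at rest; the clip is down on them (below 0.07 rad); both carton flaps are closed (below 0.15 rad) (x of plate_red in the frame of bay_red between -0.006 and 0.006 m and y of plate_red in the frame of bay_red between -0.005 and 0.005 m and z of plate_red in the frame of bay_red between -0.004 and 0.004 m and angle between the x axis of plate_red and the x axis of bay_red, either way round below 0.1 rad and angle between each of plate_red, plate_blue, plate_yellow's own z axis and vertical below 0.1 rad and x of plate_blue in the frame of bay_blue between -0.006 and 0.006 m and y of plate_blue in the frame of bay_blue between -0.005 and 0.005 m and z of plate_blue in the frame of bay_blue between -0.004 and 0.004 m and angle between the x axis of plate_blue and the x axis of bay_blue, either way round below 0.1 rad and x of plate_yellow in the frame of bay_yellow between -0.006 and 0.006 m and y of plate_yellow in the frame of bay_yellow between -0.005 and 0.005 m and z of plate_yellow in the frame of bay_yellow between -0.004 and 0.004 m and angle between the x axis of plate_yellow and the x axis of bay_yellow, either way round below 0.1 rad and value of joint clip below 0.07 rad and value of joint each of flap_near, flap_far below 0.15 rad and linear speed of each of plate_red, plate_blue, plate_yellow below 0.02 m/s); the robot touches nothing.
It fails at once if the fan is moved more than 30 mm (distance of fan from where it was at the start of the episode above 0.03 m).
It fails at once if the waveguide is moved more than 30 mm (distance of waveguide from where it was at the start of the episode above 0.03 m).
It fails at once if the screwdriver is moved more than 30 mm (distance of screwdriver from where it was at the start of the episode above 0.03 m).
Of plate_red, plate_blue, plate_yellow only 2 to 3 are there at a start; the rules pass over those that are not, and their reading is None.
At some moment in a run one of plate_red, plate_blue, plate_yellow may be knocked a few centimetres aside while the robot is not near it.
Once in a run the grip may slacken for a moment while it holds something.
It also fails if it takes over 210 s, if anything falls off the work surface, if the arm or the gripper's body presses on something with over 40 N, if the wrist force passes 120 N, or if a joint passes its speed limit or range.

## Robot

A 7-joint arm with a two-finger parallel gripper is mounted at the origin on the work surface. World frame = base frame: x ahead of the robot, y to its left, z up, the work surface at z = 0. Lengths are in mm, angles in rad, forces in N, time in s.
With the tool pointing down it reaches from about 400 to 850 mm from the base axis. Payload 4.5 kg.
Tool frame: the origin (TCP) lies midway between the tips of the shut fingers; the grasp point (between the pads) lies 19 mm behind it; z points along the fingers, x is the direction in which the jaws open and shut, and the axes are right-handed (so a half turn about z gives the same grasp; the last joint's range is limited). The gripper opens to 85 mm and grips with 20 to 120 N. Pads are 22 mm wide; open, the fingers measure 114 mm over their backs; the gripper's body (76 mm by 85 mm) begins 54 mm behind the grasp point. The pads swing forward as they close: fully open they stand 13 mm farther back than shut.
Start: joints at [-1.129, 0.689, -0.195, 1.565, 0.157, 0.902, -0.215], TCP at [247.853, 573.78, 231.317] pointing down, gripper open.
Joint ranges: [-3.01, 3.01], [-0.46, 2.08], [-1.47, 1.51], [0.13, 2.56], [-1, 4.14], [0.04, 2.09], [-2.66, 2.66]. Speed limits (rad/s): [2.57, 2.57, 3.14, 3.14, 3.14, 3.14, 3.14].

## Interface

Orientations are given as a rotation vector (axis times angle).
In Python, from rig import read_state, get_image, hand_in gives the robot as it stands.
- The arm moves only by the shell command python3 -m creep 'ROWS' [OPENING] [FORCE]. ROWS is JSON, a list of rows, each an object with "slide": the shift along the tool's x, y, z in mm, a list of three; "turn": the turn about the tool's z in degrees. A call has exactly 8 rows; each row is the pose to reach, as a shift and turn from the pose commanded when the call began, along the tool's axes at that moment; what a row does not reach only later rows make up. A row lasts 1/10 s, in which the tool goes at most 50 mm and 8.59 degrees, less where a joint would pass 70% of its speed; a pose out of reach is approached as far as the arm can. A call with a gripper value outside its range is refused whole. OPENING is the closure, from 0 (fully open) to 1 (shut), set as the call begins (- or left out, the last holds). The fingers move at their own pace and stop on an object; FORCE is the grip in N (left out, the last holds). Time passes only in rows, so rows that repeat a pose let the fingers close, or fill a call up. It gives the time, the measured TCP pose, the force and the opening at its end, in the units of the state.
- read_state(): the state, without advancing time (a new reading comes with each control period).
- get_image(name): name is "scene" or "side" or "wrist"; returns a dict with "pixels" (384x512x3 uint8, blue, green, red), "z_map" (384x512 float32, mm along the optical axis (not along the pixel's ray), 0 where there is no reading), "intrinsics" (3x3 intrinsics, pixels), "xyz" and "rotation" of the camera in the world; the wrist camera has in their place "hand_eye" (4x4, takes a point from camera to tool coordinates, whose origin is the TCP and whose axes are the tool frame's). Camera axes: x right, y down, z forward; pixel columns grow to the right and rows downward; lengths in mm; the calibration is good to about 2 mm. A picture is of the moment at which its call begins: read the wrist's pose just before it.
- hand_in(): hands the job in, once; it reports no verdict.
The state is a dict: "t": time; "joints": joint angles; "joint_vel": joint speeds; "joint_efforts": joint torques, N m; "ee_pos": TCP position; "orientation": TCP orientation; "force": force on the tool from outside, world axes, zero at the start; "wrist_torque": the same for the moment, N m; "gripper_width": finger opening in mm.
Only numpy, scipy, OpenCV 4.12 (cv2) and the standard library are available. Lean on these libraries where they do the work, as an engineer would, in place of code of your own. Each camera call takes 0.05 s, during which the arm holds its last target. There are 200 camera calls.

## Working session

There is one attempt and no reset: what is moved stays moved. The work goes in short steps, Python scripts to look and compute and a shell command to move; the robot and the scene stay as the last step left them, time stands still between calls to the robot, and variables do not carry over. Pictures are saved under pics/ and viewed, on a budget of 14 in all, crops included, one or two more only if the job needs it, and the job is handed in when it is done.

```bash
mkdir -p pics; ls
cat > h.py <<'E'
import numpy as np, cv2
from rig import read_state, get_image
from scipy.spatial.transform import Rotation as R
def cam(name):
    s=read_state(); im=get_image(name)
    if name=="wrist":
        T=np.eye(4);T[:3,:3]=R.from_rotvec(s["orientation"]).as_matrix();T[:3,3]=s["ee_pos"]
        C=T@np.array(im["hand_eye"])
    else:
        C=np.eye(4);r=np.array(im["rotation"]);C[:3,:3]=r if r.shape==(3,3) else R.from_rotvec(r).as_matrix();C[:3,3]=im["xyz"]
    im["C"]=C; return im
def pts(im):
    K=np.array(im["intrinsics"]);z=im["z_map"];v,u=np.mgrid[:z.shape[0],:z.shape[1]]
    p=np.stack([(u-K[0,2])/K[0,0]*z,(v-K[1,2])/K[1,1]*z,z],-1)
    return p@im["C"][:3,:3].T+im["C"][:3,3]
def mask(im,c):
    h=cv2.cvtColor(im["pixels"],cv2.COLOR_BGR2HSV);H,S,V=h[...,0],h[...,1],h[...,2]
    rng={"orange":(8,20),"yellow":(22,35),"blue":(95,130),"red":(-6,6)}[c]
    Hs=np.where(H>170,H.astype(int)-180,H.astype(int))
    return (Hs>=rng[0])&(Hs<=rng[1])&(S>130)&(V>60)&(im["z_map"]>0)
def plane(im,u,v,z):
    K=np.array(im["intrinsics"]);d=im["C"][:3,:3]@np.linalg.solve(K,[u,v,1.]);o=im["C"][:3,3]
    return o+d*(z-o[2])/d[2]
E
python3 - <<'E'
from h import *
s=read_state();print({k:np.round(v,3) for k,v in s.items()})
ims=[cam(n) for n in("scene","side")]
for n,i in zip(("scene","side"),ims):
    cv2.imwrite(f"pics/{n}0.png",i["pixels"]);print(n,np.round(i["C"],2).tolist(),i["intrinsics"])
    p=pts(i)
    for c in("orange","yellow","blue","red"):
        k,l,st,ce=cv2.connectedComponentsWithStats(mask(i,c).astype(np.uint8))
        for j in range(1,k):
            if st[j,4]>25: q=p[l==j];print(n,c,st[j].tolist(),np.median(q,0).round(1),q.min(0).round(),q.max(0).round())
E
```

```text
pics
{'t': np.float64(0.0), 'joints': array([-1.129,  0.69 , -0.195,  1.566,  0.157,  0.902, -0.215]), 'joint_vel': array([ 0.,  0., -0., -0., -0.,  0.,  0.]), 'joint_efforts': array([-1.0000e-03, -5.3961e+01, -1.2660e+00, -1.5855e+01,  9.0000e-03,
        9.0000e-03,  0.0000e+00]), 'ee_pos': array([247.657, 573.107, 230.435]), 'orientation': array([ 2.624e+00,  1.725e+00, -2.000e-03]), 'force': array([ 0.381,  0.313, -0.115]), 'wrist_torque': array([ 0.023, -0.015,  0.015]), 'gripper_width': np.float64(85.172)}
scene [[-0.2, 0.56, -0.8, 1499.11], [0.98, 0.13, -0.15, 264.23], [0.02, -0.82, -0.58, 718.13], [0.0, 0.0, 0.0, 1.0]] [[384.74191602   0.         248.85072121]
 [  0.         384.74191602 192.35363549]
 [  0.           0.           1.        ]]
scene orange [0, 0, 512, 384, 156284] [632.6 179.   -1.4] [-1658. -2463.  -546.] [ 978. 1702.  553.]
scene orange [83, 0, 19, 25, 326] [-1611.2 -1664.9    95.3] [-1648. -1737.   -13.] [-1575. -1581.   178.]
scene orange [123, 34, 74, 38, 1619] [-1612.4 -1220.2  -153.2] [-1650. -1445.  -370.] [-746. -652.  153.]
scene orange [205, 39, 31
[... 1877 characters left out ...]
.2  28.2] [739. 171.  23.] [778. 283.  45.]
side yellow [272, 255, 9, 6, 28] [ 618.8 -105.5   37. ] [ 609. -111.   34.] [ 629. -101.   39.]
side yellow [322, 330, 11, 13, 88] [ 652.8 -331.5   33.5] [ 642. -336.   16.] [ 664. -320.   41.]
side yellow [227, 344, 16, 25, 174] [ 474.1 -313.8   12.1] [ 464. -343.    7.] [ 484. -285.   15.]
side blue [215, 317, 14, 22, 137] [ 463.3 -243.    12.2] [ 454. -270.    8.] [ 472. -215.   16.]
side red [134, 69, 17, 6, 56] [391.9 923.8 103.8] [369. 917.  92.] [428. 933. 114.]
side red [173, 140, 28, 13, 219] [493.1 475.7  17.2] [451. 459.  -3.] [544. 540.  28.]
side red [204, 292, 13, 21, 122] [ 452.8 -171.2   12.3] [ 443. -200.    9.] [ 462. -140.   15.]
```

```bash
sleep 20; python3 -c "
import cv2,numpy as np
a=cv2.imread('pics/scene0.png');b=cv2.imread('pics/side0.png');cv2.imwrite('pics/both0.png',cv2.resize(np.vstack([a,b]),(400,600)) if 0 else a)"
```

```text
(no output)
```

View pics/scene0.png

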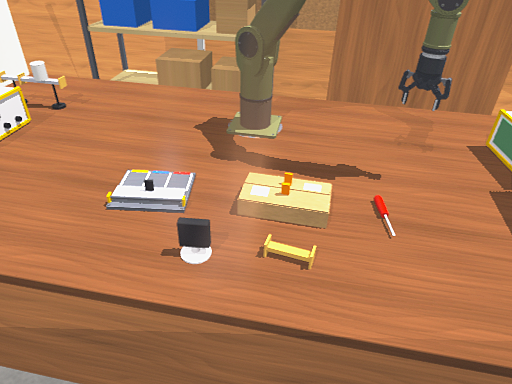

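View pics/side0.png

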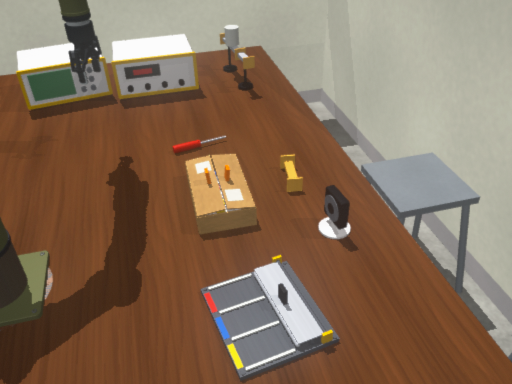

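The scene view shows the carton at (288,198), jig (152,190), fan (195,240), waveguide (290,250) and screwdriver (385,215). In the side view the tabs are at (208,176) and (227,171), and the clip handle is at (283,295).

Run:
```python
from h import *
for n in("side","scene"):
    im=cam(n);p=pts(im);h=cv2.cvtColor(im["pixels"],cv2.COLOR_BGR2HSV);z=p[...,2]
    reg=lambda x0,x1,y0,y1:(p[...,0]>x0)&(p[...,0]<x1)&(p[...,1]>y0)&(p[...,1]<y1)
    # carton top
    m=reg(400,760,-60,380)&(z>45)&(z<66);k,l,st,_=cv2.connectedComponentsWithStats(m.astype(np.uint8));j=1+np.argmax(st[1:,4])
    q=p[l==j];print(n,"carton top z",np.median(q[:,2]),cv2.minAreaRect(q[:,:2].astype(np.float32)))
    m=reg(400,760,-60,380)&(z>72);k,l,st,_=cv2.connectedComponentsWithStats(m.astype(np.uint8))
    for j in range(1,k):
        if st[j,4]>10:
            q=p[l==j];print(" tab",st[j].tolist(),np.median(q,0).round(1),q.min(0).round(),q.max(0).round())
    m=reg(420,720,-420,-90)&(z>5)&(z<75);k,l,st,_=cv2.connectedComponentsWithStats(m.astype(np.uint8));j=1+np.argmax(st[1:,4])
    q=p[l==j];print(" jig",cv2.minAreaRect(q[:,:2].astype(np.float32)))
    m=reg(550,680,-330,-130)&(z>42)&(z<90)&(h[...,2]<80);q=p[m];print(" handle",m.sum(),np.median(q,0).round(1),q.min(0).round(),q.max(0).round())
    m=reg(560,700,-380,-90)&(z>22)&(z<40)&(h[...,1]<60);q=p[m];print(" clip",m.sum(),np.median(q[:,2]),cv2.minAreaRect(q[:,:2].astype(np.float32)))
    m=reg(650,760,-200,40)&(z>10)&(z<130);q=p[m];print(" fan",np.median(q,0),q.min(0),q.max(0))
```

```text
side carton top z 61.16273656306845 ((544.2057495117188, 195.66668701171875), (275.1261901855469, 150.8046112060547), 88.4802474975586)
 tab [225, 165, 5, 14, 63] [569.6 184.1  92.3] [564. 180.  73.] [576. 205. 104.]
 tab [204, 168, 7, 15, 56] [516.2 185.1  94.7] [511. 179.  72.] [522. 206. 104.]
 jig ((559.7286376953125, -228.39244079589844), (211.67919921875, 240.02891540527344), 8.372359275817871)
 handle 95 [ 594.4 -229.7   60.9] [ 591. -237.   42.] [ 601. -213.   71.]
 clip 2531 29.499829231319836 ((606.5610961914062, -220.4919891357422), (67.86767578125, 220.69839477539062), 8.353848457336426)
 fan [ 652.98052776 -176.29652653   11.4698368 ] [ 650.23892403 -199.67582353   10.07672005] [ 660.07242376 -132.7153847    13.06776726]
scene carton top z 61.27997297667275 ((545.7659301757812, 195.78477478027344), (263.6492004394531, 157.00820922851562), 88.16710662841797)
 tab [281, 173, 12, 20, 160] [547.1 196.2  90.2] [511. 184.  72.] [582. 209. 104.]
 jig ((560.9304809570312, -227.0362091064453), (215.53526306152344, 236.8782958984375), 8.741832733154297)
 handle 64 [ 601.  -218.    57.2] [ 593. -232.   42.] [ 605. -208.   69.]
 clip 877 29.24240286870213 ((610.1596069335938, -219.0302734375), (68.66997528076172, 220.3842315673828), 7.079893112182617)
 fan [ 655.0311773  -175.94013792   11.76484383] [ 650.13964816 -197.40322738   10.2142957 ] [ 661.27958047 -124.87491005   14.50045445]
```

```bash
cat > go.py <<'E'
import sys
from h import *
CAR=(545,195.7,np.radians(-1.7)); JIG=(560.3,-227.7,.148)
def w(f,x,y): c,s=np.cos(f[2]),np.sin(f[2]); return np.array([f[0]+c*x-s*y,f[1]+s*x+c*y])
def slide(x,y,z,head=None):
    s=read_state();M=R.from_rotvec(s["orientation"]).as_matrix();d=M.T@(np.array([x,y,z])-s["ee_pos"])
    a=np.degrees(np.arctan2(M[1,0],M[0,0]));t=0 if head is None else -(head-a)
    t=(t+90)%180-90
    return d.round(1),round(t,1)
if __name__=="__main__":
    a=sys.argv[1:];s=read_state();print("at",np.round(s["ee_pos"],1),"F",np.round(s["force"],1),"w",round(float(s["gripper_width"]),1),"t",s["t"])
    f={"c":CAR,"j":JIG,"w":(0,0,0)}[a[0]];x,y,z=map(float,a[1:4]);p=w(f,x,y)
    print("slide,turn",*slide(p[0],p[1],z,90+np.degrees(f[2]) if f!=(0,0,0) else None))
E
python3 go.py c -60 0 240
```

```text
at [247.7 573.4 230.8] F [0.4 0.7 0.8] w 85.2 t 0.2
slide,turn [-251.   366.9   -8.9] -21.7
```

```bash
python3 -m creep '[{"slide":[-27,39,-1],"turn":-3},{"slide":[-54,78,-2],"turn":-6},{"slide":[-80,117,-3],"turn":-9},{"slide":[-107,156,-4],"turn":-12},{"slide":[-134,195,-5],"turn":-15},{"slide":[-161,234,-6],"turn":-18},{"slide":[-188,273,-7],"turn":-20},{"slide":[-210,306,-8],"turn":-21.7}]'; python3 go.py c -60 0 240
```

```text
t: 1.0
ee_pos: [446.7, 256.7, 239.2]
orientation: [2.253, 2.188, -0.001]
force: [0.7, 1.3, -0.8]
gripper_width: 85.4
at [446.7 256.7 239.2] F [ 0.7  1.3 -0.8] w 85.4 t 1.0
slide,turn [-58.   40.1  -0.7] 0.0
```

```bash
python3 -m creep '[{"slide":[-30,20,0],"turn":0},{"slide":[-58,40,0],"turn":0},{"slide":[-58,40,0],"turn":0},{"slide":[-58,40,0],"turn":0},{"slide":[-58,40,0],"turn":0},{"slide":[-58,40,0],"turn":0},{"slide":[-58,40,0],"turn":0},{"slide":[-58,40,0],"turn":0}]' >/dev/null; python3 go.py c -23.5 0 75
python3 - <<'E'
from h import *
im=cam("wrist");cv2.imwrite("pics/w1.png",im["pixels"]);p=pts(im);print(np.round(im["hand_eye"],2).tolist())
h=cv2.cvtColor(im["pixels"],cv2.COLOR_BGR2HSV)
m=(p[...,2]>80)&(p[...,2]<115);k,l,st,_=cv2.connectedComponentsWithStats(m.astype(np.uint8))
for j in range(1,k):
    if st[j,4]>30:
        q=p[l==j];t=q[q[:,2]>98];print(st[j].tolist(),"top",t.mean(0).round(1) if len(t) else 0,q.min(0).round(1),q.max(0).round(1))
m=(p[...,2]>50)&(p[...,2]<68);q=p[m];print(np.median(q[:,2]),cv2.minAreaRect(q[:,:2].astype(np.float32)))
E
```

```text
at [483.4 201.2 239.3] F [ 0.3 -0.4  0.3] w 85.4 t 1.8
slide,turn [ -3.8  38.2 164.3] 0.1
[[1.0, -0.0, 0.0, 0.02], [0.0, 0.96, 0.28, -71.96], [-0.0, -0.28, 0.96, -143.16], [0.0, 0.0, 0.0, 1.0]]
[246, 204, 25, 15, 364] top [515.  197.8 102.4] [510.1 186.   80.5] [520.8 209.7 104.4]
[247, 249, 23, 21, 469] top [570.7 196.3 102. ] [564.2 184.3  80.1] [577.3 208.1 105. ]
63.495152719948294 ((542.9454345703125, 197.1090850830078), (264.851318359375, 148.81704711914062), 88.43518829345703)
```

View pics/w1.png

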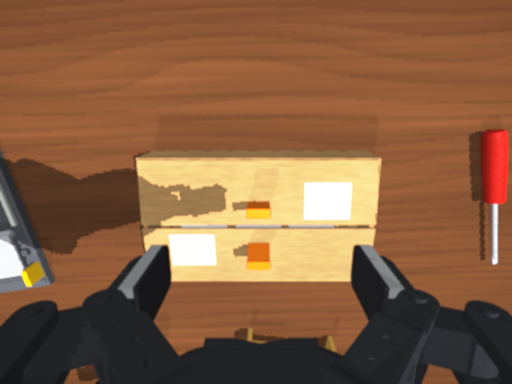

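The wrist picture shows the near tab at (258,210) and the far tab at (258,255). They stand 56 mm apart, not 47, so the flaps are ajar by about 0.1 rad.

```bash
sed -i 's/^CAR=(545,195.7,np.radians(-1.7))/CAR=(542.9,197.1,np.radians(-1.57))/' go.py; python3 go.py c -26.6 0 70; python3 go.py c -26.6 0 110
```

```text
at [483.5 201.  239.3] F [ 0.7  0.7 -1.2] w 85.4 t 1.85
slide,turn [ -2.3  32.9 169.3] -0.0
at [483.5 201.  239.3] F [ 0.7  0.7 -1.2] w 85.4 t 1.85
slide,turn [ -2.3  32.9 129.3] -0.0
```

```bash
python3 -m creep '[{"slide":[-2.3,33,30],"turn":0},{"slide":[-2.3,33,70],"turn":0},{"slide":[-2.3,33,110],"turn":0},{"slide":[-2.3,33,140],"turn":0},{"slide":[-2.3,33,160],"turn":0},{"slide":[-2.3,33,169.3],"turn":0},{"slide":[-2.3,33,169.3],"turn":0},{"slide":[-2.3,33,169.3],"turn":0}]' ; python3 -m creep '[{"slide":[0,0,0],"turn":0},{"slide":[0,0,0],"turn":0},{"slide":[0,0,0],"turn":0},{"slide":[0,0,0],"turn":0},{"slide":[0,0,0],"turn":0},{"slide":[0,0,0],"turn":0},{"slide":[0,0,0],"turn":0},{"slide":[0,0,0],"turn":0}]' 1 60; python3 go.py c -26.6 0 70
```

```text
t: 2.65
ee_pos: [517.3, 197.7, 70.8]
orientation: [2.253, 2.189, 0.002]
force: [0.7, 0.1, 0.1]
gripper_width: 85.7
t: 3.45
ee_pos: [517.1, 197.7, 70.3]
orientation: [2.253, 2.189, 0.002]
force: [0.7, 1.0, 4.9]
gripper_width: 23.1
at [517.1 197.7  70.3] F [0.7 1.  4.9] w 23.1 t 3.45
slide,turn [ 0.1 -0.8  0.3] -0.1
```

Gripped (23 mm). Now the near flap's arc.

```bash
python3 -m creep '[{"slide":[0,-3.7,-4.5],"turn":0},{"slide":[0,-7.7,-8.6],"turn":0},{"slide":[0,-12.1,-12.3],"turn":0},{"slide":[0,-16.9,-15.5],"turn":0},{"slide":[0,-22,-18.2],"turn":0},{"slide":[0,-27.3,-20.5],"turn":0},{"slide":[0,-32.9,-22.2],"turn":0},{"slide":[0,-38.5,-23.3],"turn":0}]'; python3 -m creep '[{"slide":[0,-5.8,-0.6],"turn":0},{"slide":[0,-11.6,-0.5],"turn":0},{"slide":[0,-17.3,0],"turn":0},{"slide":[0,-23,1.3],"turn":0},{"slide":[0,-28.5,3],"turn":0},{"slide":[0,-33.8,5.3],"turn":0},{"slide":[0,-38.9,8],"turn":0},{"slide":[0,-43.6,11.3],"turn":0}]'
```

```text
t: 4.25
ee_pos: [481.8, 198.7, 93.7]
orientation: [2.253, 2.185, 0.01]
force: [9.6, 0.2, -7.1]
gripper_width: 22.9
t: 5.05
ee_pos: [436.9, 200.0, 83.6]
orientation: [2.253, 2.186, 0.008]
force: [2.7, -0.3, 8.6]
gripper_width: 22.8
```

```bash
python3 -m creep '[{"slide":[0,0,0],"turn":0},{"slide":[0,0,0],"turn":0},{"slide":[0,0,0],"turn":0},{"slide":[0,0,0],"turn":0},{"slide":[0,0,-40],"turn":0},{"slide":[0,0,-80],"turn":0},{"slide":[0,0,-120],"turn":0},{"slide":[0,0,-120],"turn":0}]' 0; python3 go.py c 26.6 0 70;python3 - <<'E'
from h import *
im=cam("wrist");p=pts(im)
m=(p[...,2]>70)&(p[...,2]<150)&(p[...,0]>400)&(p[...,0]<620);k,l,st,_=cv2.connectedComponentsWithStats(m.astype(np.uint8))
for j in range(1,k):
    if st[j,4]>30:
        q=p[l==j];t=q[q[:,2]>q[:,2].max()-6];print(st[j].tolist(),"top",t.mean(0).round(1),q.min(0).round(1),q.max(0).round(1))
E
```

```text
t: 5.85
ee_pos: [437.0, 201.1, 206.2]
orientation: [2.253, 2.187, 0.014]
force: [0.4, 0.0, -0.4]
gripper_width: 85.5
at [437.  201.1 206.2] F [ 0.4  0.  -0.4] w 85.5 t 5.85
slide,turn [ -1.4 131.5 137.2] -0.1
[96, 188, 325, 61, 11473] top [475.3 200.3 126.2] [433.5  69.1  70. ] [481.4 328.8 128.9]
[247, 296, 25, 33, 770] top [570.4 196.2 101.8] [562.3 184.2  70. ] [577.5 208.2 104. ]
```

```bash
python3 -m creep '[{"slide":[0,40,0],"turn":0},{"slide":[0,66,0],"turn":0},{"slide":[0,66,0],"turn":0},{"slide":[0,66,0],"turn":0},{"slide":[0,66,40],"turn":0},{"slide":[0,66,80],"turn":0},{"slide":[0,66,96],"turn":0},{"slide":[0,66,96],"turn":0}]' 1;python3 -m creep '[{"slide":[0,-8,0],"turn":0},{"slide":[0,-15,0],"turn":0},{"slide":[0,-20,0],"turn":0},{"slide":[0,-25,0],"turn":0},{"slide":[0,-29,0],"turn":0},{"slide":[0,-33,0],"turn":0},{"slide":[0,-35,0],"turn":0},{"slide":[0,-35,0],"turn":0}]';python3 -m creep '[{"slide":[0,12,0],"turn":0},{"slide":[0,35,-20],"turn":0},{"slide":[0,35,-60],"turn":0},{"slide":[0,35,-100],"turn":0},{"slide":[0,35,-120],"turn":0},{"slide":[0,35,-120],"turn":0},{"slide":[0,35,-120],"turn":0},{"slide":[0,35,-120],"turn":0}]' 0; python3 go.py c 26.6 0 70;python3 - <<'E'
from h import *
im=cam("wrist");p=pts(im)
m=(p[...,2]>70)&(p[...,2]<150)&(p[...,0]>400)&(p[...,0]<620);k,l,st,_=cv2.connectedComponentsWithStats(m.astype(np.uint8))
for j in range(1,k):
    if st[j,4]>30:
        q=p[l==j];t=q[q[:,2]>q[:,2].max()-6];print(st[j].tolist(),"top",t.mean(0).round(1),q.min(0).round(1),q.max(0).round(1))
E
```

```text
t: 6.7
ee_pos: [496.9, 196.9, 103.3]
orientation: [-2.249, -2.189, 0.012]
force: [-0.2, -0.4, 0.0]
gripper_width: -0.0
t: 7.5
ee_pos: [465.2, 198.7, 106.0]
orientation: [-2.253, -2.189, 0.001]
force: [-0.6, 0.6, -0.8]
gripper_width: -0.1
t: 8.3
ee_pos: [499.7, 197.1, 224.7]
orientation: [-2.253, -2.188, 0.004]
force: [-0.4, -0.8, -1.4]
gripper_width: 85.4
at [499.7 197.1 224.7] F [-0.4 -0.8 -1.4] w 85.4 t 8.3
slide,turn [  1.6  70.2 154.5] -0.1
[97, 86, 331, 58, 6383] top [448.4 199.  123.5] [414.6  69.6  70. ] [469.3 328.9 126.1]
[250, 236, 25, 27, 623] top [570.9 196.3 102.3] [563.2 184.4  70.2] [576.9 208.2 105.1]
```

```bash
python3 -m creep '[{"slide":[1.6,40,0],"turn":0},{"slide":[1.6,70.5,30],"turn":0},{"slide":[1.6,70.5,70],"turn":0},{"slide":[1.6,70.5,110],"turn":0},{"slide":[1.6,70.5,140],"turn":0},{"slide":[1.6,70.5,154.5],"turn":0},{"slide":[1.6,70.5,154.5],"turn":0},{"slide":[1.6,70.5,154.5],"turn":0}]'; python3 -m creep '[{"slide":[0,0,0],"turn":0},{"slide":[0,0,0],"turn":0},{"slide":[0,0,0],"turn":0},{"slide":[0,0,0],"turn":0},{"slide":[0,0,0],"turn":0},{"slide":[0,0,0],"turn":0},{"slide":[0,0,0],"turn":0},{"slide":[0,0,0],"turn":0}]' 1 60; python3 -m creep '[{"slide":[0,3.7,-4.5],"turn":0},{"slide":[0,7.7,-8.6],"turn":0},{"slide":[0,12.1,-12.3],"turn":0},{"slide":[0,16.9,-15.5],"turn":0},{"slide":[0,22,-18.2],"turn":0},{"slide":[0,27.3,-20.5],"turn":0},{"slide":[0,32.9,-22.2],"turn":0},{"slide":[0,38.5,-23.3],"turn":0}]'; python3 go.py c 26.6 0 70
```

```text
t: 9.15
ee_pos: [571.6, 197.7, 72.1]
orientation: [2.253, 2.189, 0.001]
force: [0.8, 0.3, 0.1]
gripper_width: 85.7
t: 9.95
ee_pos: [571.2, 196.3, 72.1]
orientation: [2.253, 2.188, -0.001]
force: [-0.6, -2.7, 5.0]
gripper_width: 22.4
t: 10.75
ee_pos: [606.3, 195.3, 94.4]
orientation: [-2.251, -2.187, 0.011]
force: [-8.3, -2.9, -3.8]
gripper_width: 22.7
at [606.3 195.3  94.4] F [-8.3 -2.9 -3.8] w 22.7 t 10.75
slide,turn [  0.1 -36.6  24.7] -0.1
```

```bash
python3 -m creep '[{"slide":[0,5.8,-0.6],"turn":0},{"slide":[0,11.6,-0.5],"turn":0},{"slide":[0,17.3,0],"turn":0},{"slide":[0,23,1.3],"turn":0},{"slide":[0,28.5,3],"turn":0},{"slide":[0,33.8,5.3],"turn":0},{"slide":[0,38.9,8],"turn":0},{"slide":[0,43.6,11.3],"turn":0}]'; python3 -m creep '[{"slide":[0,2.5,2],"turn":0},{"slide":[0,4.5,4],"turn":0},{"slide":[0,6.5,6],"turn":0},{"slide":[0,8.5,8],"turn":0},{"slide":[0,9.5,10],"turn":0},{"slide":[0,9.5,10],"turn":0},{"slide":[0,9.5,10],"turn":0},{"slide":[0,9.5,10],"turn":0}]';python3 -m creep '[{"slide":[0,0,0],"turn":0},{"slide":[0,0,0],"turn":0},{"slide":[0,0,0],"turn":0},{"slide":[0,0,0],"turn":0},{"slide":[0,0,-40],"turn":0},{"slide":[0,0,-80],"turn":0},{"slide":[0,0,-120],"turn":0},{"slide":[0,0,-150],"turn":0}]' 0; python3 go.py c -40 0 250
```

```text
t: 11.55
ee_pos: [654.1, 194.0, 85.5]
orientation: [2.253, 2.187, 0.0]
force: [-4.3, -2.2, 3.5]
gripper_width: 22.7
t: 12.35
ee_pos: [665.6, 193.7, 76.4]
orientation: [2.252, 2.185, 0.006]
force: [-2.3, -3.9, 5.7]
gripper_width: 22.5
t: 13.15
ee_pos: [663.6, 195.3, 226.5]
orientation: [2.253, 2.188, 0.006]
force: [0.1, 0.7, 0.5]
gripper_width: 85.2
at [663.6 195.3 226.5] F [0.1 0.7 0.5] w 85.2 t 13.15
slide,turn [  -1.7 -160.6  -24. ] -0.1
```

```bash
python3 -m creep '[{"slide":[0,-20,-24],"turn":0},{"slide":[0,-60,-24],"turn":0},{"slide":[0,-100,-24],"turn":0},{"slide":[0,-120,-24],"turn":0},{"slide":[0,-130,-24],"turn":0},{"slide":[0,-130,-24],"turn":0},{"slide":[0,-130,-24],"turn":0},{"slide":[0,-130,-24],"turn":0}]'
cat > plates.py <<'E'
from h import *
import sys
im=cam("wrist");cv2.imwrite(sys.argv[1],im["pixels"]);p=pts(im)
for c in("red","blue","yellow"):
    m=mask(im,c)&(abs(p[...,0]-543)<200);k,l,st,_=cv2.connectedComponentsWithStats(m.astype(np.uint8))
    for j in range(1,k):
        if st[j,4]>60:
            q=p[l==j];t=q[q[:,2]>np.percentile(q[:,2],90)-5];print(c,st[j].tolist(),"topz",np.median(t[:,2]).round(1),[tuple(np.round(a,1)) if np.ndim(a) else round(a,1) for a in cv2.minAreaRect(t[:,:2].astype(np.float32))],t[:,:2].min(0).round(1),t[:,:2].max(0).round(1))
m=(abs(p[...,0]-543)<130)&(abs(p[...,1]-197)<150)&(p[...,2]>75)
for side in(-1,1):
    q=p[m&((p[...,0]-543)*side>30)];t=q[q[:,2]>q[:,2].max()-6] if len(q) else q;print("flap",side,t.mean(0).round(1) if len(t) else 0)
E
python3 plates.py pics/w2.png
```

```text
t: 13.95
ee_pos: [534.3, 198.2, 247.3]
orientation: [2.255, 2.187, 0.002]
force: [-0.0, -0.5, 0.4]
gripper_width: 85.3
red [486, 83, 26, 79, 1887] topz 24.9 [(np.float64(495.7), np.float64(484.1)), (np.float64(89.2), np.float64(18.8)), 12.4] [451.  468.3] [539.4 502.2]
red [251, 156, 18, 21, 366] topz 45.4 [(np.float64(534.6), np.float64(197.1)), (np.float64(19.6), np.float64(20.8)), 88.5] [524.2 187. ] [545.2 207.1]
blue [308, 157, 22, 21, 420] topz 45.4 [(np.float64(537.8), np.float64(265.9)), (np.float64(21.0), np.float64(21.0)), 86.9] [526.9 255.1] [548.3 276.5]
yellow [188, 157, 23, 22, 450] topz 45.4 [(np.float64(533.3), np.float64(126.2)), (np.float64(21.9), np.float64(21.1)), 88.1] [522.6 115.4] [544.  137.4]
yellow [19, 225, 23, 22, 315] topz 37.6 [(np.float64(618.4), np.float64(-101.6)), (np.float64(20.6), np.float64(7.6)), 5.2] [ 607.9 -105.6] [628.5 -97.2]
flap -1 [462.2 200.4 390.4]
flap 1 [625.  193.7 125.9]
```

View pics/w2.png

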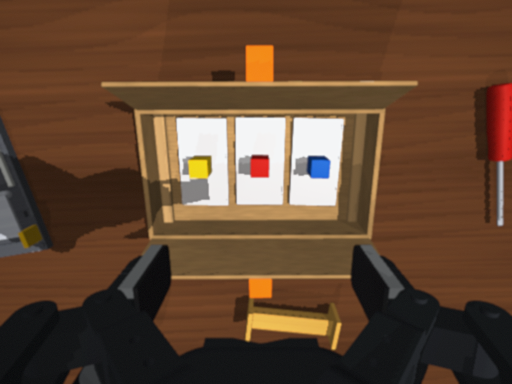

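Both flaps stand open and all three plates are there: yellow at (200,167), red (260,166), blue (318,167). Next is the clip.

```bash
python3 go.py j -10 0 250
```

```text
at [534.1 198.2 247.2] F [-0.7 -0.2  0.9] w 85.5 t 14.0
slide,turn [-426.7   29.3   -2.9] -10.2
```

```bash
python3 -m creep '[{"slide":[-45,3,0],"turn":-1},{"slide":[-90,6,0],"turn":-3},{"slide":[-135,9,0],"turn":-5},{"slide":[-180,12,0],"turn":-7},{"slide":[-225,15,0],"turn":-8},{"slide":[-270,18,0],"turn":-9},{"slide":[-315,21,0],"turn":-10},{"slide":[-360,24,0],"turn":-10.2}]' >/dev/null; python3 go.py j -30 0 250
```

```text
at [ 546.8 -164.7  247.3] F [1.5 0.2 0.5] w 85.5 t 14.8
slide,turn [-64.3 -25.9  -2.8] 0.0
```

```bash
python3 -m creep '[{"slide":[-30,-10,0],"turn":0},{"slide":[-50,-20,0],"turn":0},{"slide":[-64,-26,0],"turn":0},{"slide":[-64,-26,0],"turn":0},{"slide":[-64,-26,0],"turn":0},{"slide":[-64,-26,0],"turn":0},{"slide":[-64,-26,0],"turn":0},{"slide":[-64,-26,0],"turn":0}]' >/dev/null
cat > jig.py <<'E'
from h import *
import sys
im=cam("wrist");cv2.imwrite(sys.argv[1],im["pixels"]);p=pts(im);h=cv2.cvtColor(im["pixels"],cv2.COLOR_BGR2HSV);z=p[...,2]
ex=np.array([np.cos(.148),np.sin(.148)]);ey=np.array([-ex[1],ex[0]])
q2=p[...,:2]-[560.3,-227.7];J=np.stack([q2@ex,q2@ey,z],-1)
def rep(n,m):
    k,l,st,_=cv2.connectedComponentsWithStats(m.astype(np.uint8))
    for j in range(1,k):
        if st[j,4]>40:
            q=J[l==j];w=p[l==j];r=cv2.minAreaRect(w[:,:2].astype(np.float32))
            print(n,st[j].tolist(),"jig med",np.median(q,0).round(1),"range",np.percentile(q,2,0).round(1),np.percentile(q,98,0).round(1),"rect",np.round(r[0],1),np.round(r[1],1),round(r[2],2))
inj=(abs(J[...,0])<140)&(abs(J[...,1])<150)
for c in("red","blue","yellow"): rep(c,mask(im,c)&inj&(z<60))
rep("handle",inj&(z>45)&(z<95)&(abs(J[...,1])<40)&(h[...,2]<90))
rep("jigall",inj&(z>6)&(z<45))
rep("tall",(z>75)&(z<130)&(p[...,0]>590))
E
python3 jig.py pics/w3.png; python3 go.py j 38 0 38
```

```text
red [296, 100, 48, 11, 519] jig med [-97.8  73.2  13.3] range [-103.5   46.9   11.6] [-92.  100.2  14.7] rect [ 452.8 -169.2] [11.4 56.2] 8.61
blue [235, 100, 48, 11, 524] jig med [-97.6   2.1  13.2] range [-103.3  -25.2   11.5] [-91.8  28.3  14.7] rect [ 463.6 -240.7] [11.4 55.9] 8.61
yellow [174, 99, 48, 12, 529] jig med [-97.4 -70.2  13. ] range [-103.1  -97.7   11.3] [-91.7 -43.5  14.6] rect [ 473.9 -312.1] [12.6 56.3] 8.64
yellow [165, 234, 10, 23, 101] jig med [  70.7 -110.5   37.4] range [  65.7 -123.3    1.1] [  86.4 -108.4   39.5] rect [ 661.9 -332.5] [16.9 42.7] 65.24
yellow [343, 235, 9, 22, 123] jig med [ 74.4 114.1  38. ] range [ 65.7 111.2   9.5] [ 87.5 124.7  39.7] rect [626.6 -96.7] [40.2 15.3] 41.7
handle [248, 217, 21, 15, 287] jig med [32.5  1.3 66.5] range [31.7 -9.6 46.7] [39.9 12.7 69.9] rect [ 595.5 -221.3] [ 8.6 23.9] 8.27
jigall [159, 98, 200, 160, 29452] jig med [-13.8   2.1  13.1] range [-103.  -111.2   11. ] [ 98.3 114.3  32.2] rect [ 559.2 -226.4] [209.4 236.8] 8.61
tall [496, 280, 16, 17, 140] jig med [100.2 282.6  84.3] range [ 98.4 279.5  75.1] [103.  295.4  98.3] rect [616.9  71.5] [ 5.3 17.4] 18.68
at [ 530.4 -228.4  247.6] F [-0.1  0.1  0.1] w 85.3 t 15.65
slide,turn [ -3.9  67.6 209.6] 0.1
```

View pics/w3.png

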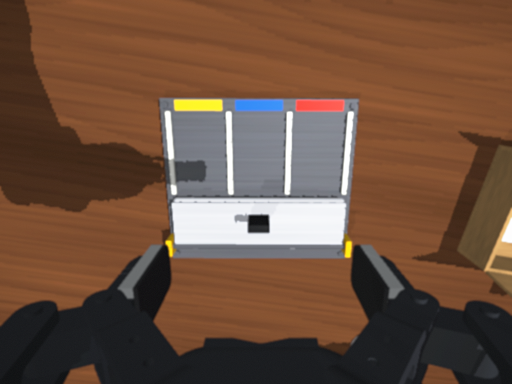

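The picture shows the jig straight ahead, strips at (198,104), (259,104) and (320,104), and the clip handle at (259,223). The fan is outside this view.

```bash
sed -i 's/JIG=(560.3,-227.7,.148)/JIG=(559.2,-226.6,.1503)/' go.py; python3 go.py j 38 0 38
python3 - <<'E'
from h import *
im=cam("side");p=pts(im);z=p[...,2]
for n,m in(("fan",(z>20)&(z<140)&(p[...,0]>650)&(p[...,1]>-140)&(p[...,1]<130)),):
    q=p[m];print(n,len(q),np.percentile(q,2,0).round(),np.percentile(q,98,0).round())
E
```

```text
at [ 530.4 -228.4  247.6] F [-0.1  0.1  0.1] w 85.3 t 15.65
slide,turn [ -2.5  66.7 209.6] 0.0
fan 808 [783. -51.  34.] [814.  24. 111.]
```

```bash
python3 -m creep '[{"slide":[-2.5,40,30],"turn":0},{"slide":[-2.5,66.7,60],"turn":0},{"slide":[-2.5,66.7,105],"turn":0},{"slide":[-2.5,66.7,150],"turn":0},{"slide":[-2.5,66.7,185],"turn":0},{"slide":[-2.5,66.7,203],"turn":0},{"slide":[-2.5,66.7,209],"turn":0},{"slide":[-2.5,66.7,209],"turn":0}]'; python3 -m creep '[{"slide":[0,0,0],"turn":0},{"slide":[0,0,0],"turn":0},{"slide":[0,0,0],"turn":0},{"slide":[0,0,0],"turn":0},{"slide":[0,0,0],"turn":0},{"slide":[0,0,0],"turn":0},{"slide":[0,0,0],"turn":0},{"slide":[0,0,0],"turn":0}]' 1 80; python3 go.py j 38 0 38
```

```text
t: 16.5
ee_pos: [596.3, -221.6, 38.0]
orientation: [-2.049, -2.38, 0.0]
force: [-0.7, 0.9, 0.1]
gripper_width: 85.5
t: 17.3
ee_pos: [596.5, -220.9, 39.5]
orientation: [-2.05, -2.381, -0.002]
force: [-2.0, 2.5, 5.8]
gripper_width: 24.4
at [ 596.5 -220.9   39.5] F [-2.   2.5  5.8] w 24.4 t 17.3
slide,turn [-0.   0.2  1.5] -0.1
```

```bash
python3 -m creep '[{"slide":[0,3.1,-3.9],"turn":0},{"slide":[0,6.6,-7.4],"turn":0},{"slide":[0,10.4,-10.5],"turn":0},{"slide":[0,14.5,-13.3],"turn":0},{"slide":[0,18.8,-15.6],"turn":0},{"slide":[0,23.4,-17.5],"turn":0},{"slide":[0,28.1,-19],"turn":0},{"slide":[0,32.9,-19.9],"turn":0}]'; python3 -m creep '[{"slide":[0,1.5,-0.3],"turn":0},{"slide":[0,3,-0.6],"turn":0},{"slide":[0,4,-0.6],"turn":0},{"slide":[0,5,-0.6],"turn":0},{"slide":[0,5,-0.6],"turn":0},{"slide":[0,5,-0.6],"turn":0},{"slide":[0,5,-0.6],"turn":0},{"slide":[0,5,-0.6],"turn":0}]'; python3 go.py j 71 0 58
```

```text
t: 18.1
ee_pos: [616.1, -218.0, 54.2]
orientation: [-2.039, -2.363, 0.029]
force: [-25.0, 0.2, -2.1]
gripper_width: 24.2
t: 18.9
ee_pos: [620.3, -217.4, 55.3]
orientation: [-2.04, -2.361, 0.03]
force: [-20.6, 1.0, -3.7]
gripper_width: 24.4
at [ 620.3 -217.4   55.3] F [-20.6   1.   -3.7] w 24.4 t 18.9
slide,turn [ 0.1  9.1 -3. ] -0.3
```

```bash
python3 -m creep '[{"slide":[0,2,-0.5],"turn":0},{"slide":[0,4,-1],"turn":0},{"slide":[0,6,-1.5],"turn":0},{"slide":[0,8,-1.5],"turn":0},{"slide":[0,10,-1.5],"turn":0},{"slide":[0,12,-1.5],"turn":0},{"slide":[0,14,-1.5],"turn":0},{"slide":[0,14,-1.5],"turn":0}]'; python3 go.py j 71 0 58
```

```text
t: 19.7
ee_pos: [638.3, -214.7, 57.9]
orientation: [-2.042, -2.367, 0.021]
force: [-14.5, 2.0, -4.1]
gripper_width: 23.8
at [ 638.3 -214.7   57.9] F [-14.5   2.   -4.1] w 23.8 t 19.7
slide,turn [ 0.1 -9.   0.1] -0.2
```

```bash
python3 -m creep '[{"slide":[0,-3,0],"turn":0},{"slide":[0,-3,0],"turn":0},{"slide":[0,-3,0],"turn":0},{"slide":[0,-3,0],"turn":0},{"slide":[0,-3,-40],"turn":0},{"slide":[0,-3,-80],"turn":0},{"slide":[0,-3,-125],"turn":0},{"slide":[0,-3,-170],"turn":0}]' 0;python3 -m creep '[{"slide":[0,-40,-15],"turn":0},{"slide":[0,-80,-15],"turn":0},{"slide":[0,-110,-15],"turn":0},{"slide":[0,-110,-15],"turn":0},{"slide":[0,-110,-15],"turn":0},{"slide":[0,-110,-15],"turn":0},{"slide":[0,-110,-15],"turn":0},{"slide":[0,-110,-15],"turn":0}]'
python3 - <<'E'
from h import *
from go import JIG
ex=np.array([np.cos(.1503),np.sin(.1503)]);ey=np.array([-ex[1],ex[0]])
for n in("wrist","side"):
    im=cam(n);p=pts(im);z=p[...,2];cv2.imwrite(f"pics/{n}4.png",im["pixels"])
    d=p[...,:2]-[559.2,-226.6];x=d@ex;y=d@ey
    m=(abs(y)<100)&(abs(y)>25)&(x>-10)&(x<100)&(z>24)&(z<90)
    for a in range(20,100,8):
        s=m&(x>a)&(x<a+8)
        if s.sum()>20: print(n,a,np.median(z[s]).round(1),s.sum())
E
```

```text
t: 20.5
ee_pos: [645.2, -214.5, 232.8]
orientation: [2.049, 2.38, 0.002]
force: [2.0, -0.2, 0.1]
gripper_width: 85.3
t: 21.3
ee_pos: [537.0, -230.4, 245.3]
orientation: [2.049, 2.381, 0.001]
force: [0.0, -1.1, 0.2]
gripper_width: 85.2
wrist 20 64.6 537
wrist 28 66.7 961
wrist 36 64.8 577
wrist 44 57.5 489
wrist 52 50.7 443
wrist 60 43.5 480
wrist 68 36.4 363
wrist 76 32.2 351
side 20 63.6 142
side 28 65.9 249
side 36 63.8 144
side 44 57.2 139
side 52 49.8 134
side 60 42.7 132
side 68 35.6 117
side 76 31.3 102
```

Clip is up at about 0.73 rad, measured by the slope in both views. Back to the carton.

```bash
python3 go.py c -20 -20 250; python3 -m creep '[{"slide":[45,0,0],"turn":1},{"slide":[90,0,0],"turn":3},{"slide":[135,0,0],"turn":5},{"slide":[180,0,0],"turn":7},{"slide":[225,0,0],"turn":8},{"slide":[270,0,0],"turn":9},{"slide":[315,0,0],"turn":10},{"slide":[360,0,0],"turn":10.2}]'; python3 go.py c -20 -20 250
```

```text
at [ 536.5 -230.6  245.2] F [ 0.1  0.6 -0.2] w 85.5 t 21.4
slide,turn [405.8  46.8  -4.6] 10.1
t: 22.2
ee_pos: [482.3, 127.1, 245.6]
orientation: [2.254, 2.189, 0.001]
force: [0.3, 0.0, -0.2]
gripper_width: 85.7
at [482.3 127.1 245.6] F [ 0.3  0.  -0.2] w 85.7 t 22.2
slide,turn [51.7 38.5 -4.4] -0.1
```

```bash
python3 -m creep '[{"slide":[25,20,0],"turn":0},{"slide":[52,38,0],"turn":0},{"slide":[52,38,0],"turn":0},{"slide":[52,38,0],"turn":0},{"slide":[52,38,0],"turn":0},{"slide":[52,38,0],"turn":0},{"slide":[52,38,0],"turn":0},{"slide":[52,38,0],"turn":0}]'>/dev/null; python3 plates.py pics/w5.png; python3 -c "
from go import *
for n,x,y in(('y',533.3,126.2),('r',534.6,197.1),('b',537.8,265.9)): print(n,slide(x,y,15,88.43))
print(read_state()['ee_pos'])"
```

```text
red [505, 96, 7, 75, 489] topz 16.1 [(np.float64(497.5), np.float64(474.6)), (np.float64(88.7), np.float64(4.3)), 10.5] [453.6 466.3] [540.9 484.2]
red [270, 166, 19, 21, 379] topz 45.4 [(np.float64(534.4), np.float64(196.4)), (np.float64(20.9), np.float64(20.5)), 88.4] [524.  185.8] [545.  206.7]
blue [326, 167, 24, 21, 446] topz 45.3 [(np.float64(537.6), np.float64(266.0)), (np.float64(21.1), np.float64(21.0)), 87.2] [526.9 255.2] [548.1 276.7]
yellow [209, 166, 21, 22, 422] topz 45.5 [(np.float64(533.3), np.float64(126.3)), (np.float64(21.7), np.float64(21.2)), 87.6] [522.5 115.3] [543.8 137.3]
yellow [38, 234, 22, 22, 300] topz 37.6 [(np.float64(618.1), np.float64(-101.8)), (np.float64(19.7), np.float64(7.4)), 8.4] [ 608.4 -105.7] [627.8 -96.8]
flap -1 [450.  177.5 388.8]
flap 1 [624.3 174.5 125.8]
y (array([-48.9,  12.7, 230.6]), np.float64(-0.1))
r (array([ 22. ,  11.9, 230.6]), np.float64(-0.1))
b (array([ 90.9,  13.1, 230.6]), np.float64(-0.1))
[521.99649558 175.48566944 245.6026112 ]
```

```bash
python3 -m creep '[{"slide":[-40,12,10],"turn":0},{"slide":[-49,12.7,50],"turn":0},{"slide":[-49,12.7,95],"turn":0},{"slide":[-49,12.7,140],"turn":0},{"slide":[-49,12.7,180],"turn":0},{"slide":[-49,12.7,210],"turn":0},{"slide":[-49,12.7,225],"turn":0},{"slide":[-49,12.7,229.5],"turn":0}]' 0.5; python3 -m creep '[{"slide":[0,0,0],"turn":0},{"slide":[0,0,0],"turn":0},{"slide":[0,0,0],"turn":0},{"slide":[0,0,0],"turn":0},{"slide":[0,0,0],"turn":0},{"slide":[0,0,0],"turn":0},{"slide":[0,0,0],"turn":0},{"slide":[0,0,0],"turn":0}]' 1 80; python3 -m creep '[{"slide":[0,0,-10],"turn":0},{"slide":[0,0,-40],"turn":0},{"slide":[0,0,-80],"turn":0},{"slide":[0,0,-120],"turn":0},{"slide":[0,0,-150],"turn":0},{"slide":[0,0,-150],"turn":0},{"slide":[0,0,-150],"turn":0},{"slide":[0,0,-150],"turn":0}]'; python3 go.py j -60 -72 170
```

```text
t: 23.85
ee_pos: [532.2, 126.3, 14.2]
orientation: [-2.252, -2.188, 0.004]
force: [0.0, 0.8, 0.8]
gripper_width: 42.7
t: 24.65
ee_pos: [533.9, 126.6, 16.7]
orientation: [2.253, 2.188, 0.002]
force: [-0.9, -0.7, 5.3]
gripper_width: 20.5
t: 25.45
ee_pos: [532.2, 126.0, 164.9]
orientation: [-2.253, -2.188, 0.004]
force: [-0.1, 0.3, -2.5]
gripper_width: 20.8
at [532.2 126.  164.9] F [-0.1  0.3 -2.5] w 20.8 t 25.45
slide,turn [-433.2   -9.    -4.6] -10.3
```

```bash
python3 -m creep '[{"slide":[-30,0,0],"turn":0},{"slide":[-75,-1,0],"turn":-2},{"slide":[-120,-2,0],"turn":-4},{"slide":[-165,-3,0],"turn":-6},{"slide":[-210,-4,0],"turn":-8},{"slide":[-255,-5,0],"turn":-9},{"slide":[-300,-6,0],"turn":-10},{"slide":[-340,-7,0],"turn":-10.3}]'; python3 go.py j -55 -72 80
```

```text
t: 26.25
ee_pos: [514.7, -215.5, 164.2]
orientation: [-2.047, -2.379, 0.003]
force: [1.1, -1.1, -1.7]
gripper_width: 20.6
at [ 514.7 -215.5  164.2] F [ 1.1 -1.1 -1.7] w 20.6 t 26.25
slide,turn [-89.8 -12.4  84.1] -0.0
```

```bash
python3 -m creep '[{"slide":[-30,-4,0],"turn":0},{"slide":[-60,-8,0],"turn":0},{"slide":[-80,-12,0],"turn":0},{"slide":[-90,-12.4,20],"turn":0},{"slide":[-90,-12.4,50],"turn":0},{"slide":[-90,-12.4,75],"turn":0},{"slide":[-90,-12.4,84],"turn":0},{"slide":[-90,-12.4,84],"turn":0}]'; python3 go.py j -55 -72 27
python3 - <<'E'
from h import *
im=cam("wrist");p=pts(im);m=mask(im,"yellow");print(0)
cv2.imwrite("pics/w6.png",im["pixels"])
E
```

```text
t: 27.05
ee_pos: [516.2, -303.0, 79.7]
orientation: [-2.044, -2.379, 0.002]
force: [-0.4, 0.5, -1.6]
gripper_width: 20.7
at [ 516.2 -303.    79.7] F [-0.4  0.5 -1.6] w 20.7 t 27.05
slide,turn [-3.  -0.8 52.7] 0.1
0
```

View pics/w6.png

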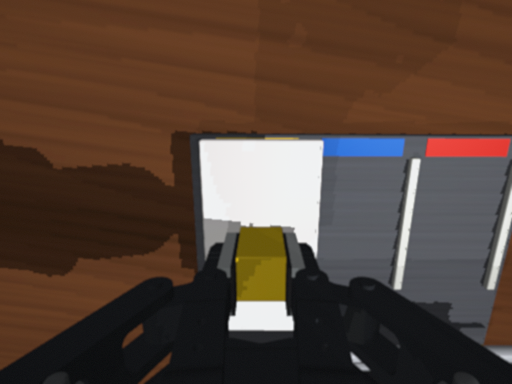

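The yellow plate hangs level and straight over its bay, with its block at (262,265).

```bash
python3 -m creep '[{"slide":[-2.9,-0.8,15],"turn":0},{"slide":[-2.9,-0.8,30],"turn":0},{"slide":[-2.9,-0.8,42],"turn":0},{"slide":[-2.9,-0.8,50],"turn":0},{"slide":[-2.9,-0.8,53],"turn":0},{"slide":[-2.9,-0.8,53],"turn":0},{"slide":[-2.9,-0.8,53],"turn":0},{"slide":[-2.9,-0.8,53],"turn":0}]'; python3 go.py j -9 -72 25
```

```text
t: 27.9
ee_pos: [517.8, -307.0, 29.5]
orientation: [2.047, 2.382, 0.001]
force: [-0.1, 0.1, -1.4]
gripper_width: 21.1
at [ 517.8 -307.    29.5] F [-0.1  0.1 -1.4] w 21.1 t 27.9
slide,turn [ 1.3 44.   4.6] 0.0
```

```bash
python3 -m creep '[{"slide":[1.3,2,3],"turn":0},{"slide":[1.3,10,3],"turn":0},{"slide":[1.3,18,3],"turn":0},{"slide":[1.3,26,3],"turn":0},{"slide":[1.3,33,3.5],"turn":0},{"slide":[1.3,39,4],"turn":0},{"slide":[1.3,43,4],"turn":0},{"slide":[1.3,46,4],"turn":0}]'; python3 go.py j -9 -72 25
```

```text
t: 28.7
ee_pos: [560.7, -298.8, 24.5]
orientation: [-2.046, -2.379, 0.005]
force: [-7.0, 1.4, 1.8]
gripper_width: 21.1
at [ 560.7 -298.8   24.5] F [-7.   1.4  1.8] w 21.1 t 28.7
slide,turn [-0.4  0.4 -0.5] 0.0
```

```bash
python3 -m creep '[{"slide":[0,0,1],"turn":0},{"slide":[0,0,1],"turn":0},{"slide":[0,0,1],"turn":0},{"slide":[0,0,1],"turn":0},{"slide":[0,0,1],"turn":0},{"slide":[0,0,1],"turn":0},{"slide":[0,0,1],"turn":0},{"slide":[0,0,1],"turn":0}]' 0.5;  python3 -m creep '[{"slide":[0,0,-10],"turn":0},{"slide":[0,0,-40],"turn":0},{"slide":[0,0,-85],"turn":0},{"slide":[0,0,-130],"turn":0},{"slide":[0,-30,-175],"turn":0},{"slide":[0,-50,-220],"turn":0},{"slide":[0,-50,-225],"turn":0},{"slide":[0,-50,-225],"turn":0}]'
cat > bays.py <<'E'
from h import *
from go import JIG
import sys
im=cam("wrist");p=pts(im);z=p[...,2]
if len(sys.argv)>1: cv2.imwrite(sys.argv[1],im["pixels"])
c,s=np.cos(JIG[2]),np.sin(JIG[2]);d=p[...,:2]-JIG[:2];x=d@[c,s];y=d@[-s,c];h=cv2.cvtColor(im["pixels"],cv2.COLOR_BGR2HSV)
for n,y0 in(("red",72),("blue",0),("yellow",-72)):
    b=mask(im,n)&(abs(y-y0)<60)&(x>-80)&(x<40)&(z>44)
    if b.sum()>30:
        q=np.stack([x[b],y[b],z[b]],-1);t=q[q[:,2]>np.median(q[:,2])-4];print(n,"block centre err",((t[:,:2].min(0)+t[:,:2].max(0))/2-[-9,y0]).round(1),"z",np.median(t[:,2]).round(1))
    w=(h[...,1]<50)&(h[...,2]>140)&(abs(y-y0)<36)&(x>-105)&(x<30)&(z<24)&(z>13)
    w=cv2.morphologyEx(w.astype(np.uint8),cv2.MORPH_OPEN,np.ones((9,9)))>0
    if w.sum()>300:
        q=np.stack([x[w],y[w]],-1).astype(np.float32);r=cv2.minAreaRect(q);print("  slab",np.round(r[0],1),np.round(r[1],1),round(r[2],1),"near end x",np.percentile(q[:,0],1).round(1),"(home -64) y",np.percentile(q[:,1],[1,99]).round(1),"z",np.median(z[w]).round(1))
m=(abs(y)<100)&(abs(y)>25)&(x>40)&(x<72)&(z>24)&(z<90)
if m.sum()>200: print("clip",np.arctan(-np.polyfit(x[m],z[m],1)[0]).round(3))
E
python3 bays.py; python3 go.py c -20 0 250
```

```text
t: 29.5
ee_pos: [562.6, -298.7, 24.0]
orientation: [-2.048, -2.382, -0.0]
force: [-0.5, -0.2, 0.2]
gripper_width: 42.8
t: 30.3
ee_pos: [513.9, -306.9, 251.5]
orientation: [2.046, 2.378, 0.001]
force: [0.2, 0.7, -0.4]
gripper_width: 42.3
yellow block centre err [-0.9  0.5] z 52.4
  slab [-18.  -71.4] [93.5 60.1] 0.3 near end x -64.2 (home -64) y [-100.9  -42.4] z 18.4
clip 0.726
at [ 513.4 -306.2  249.6] F [ 0.3  0.1 -0.5] w 42.6 t 30.35
slide,turn [496.7  85.   -0.7] 10.2
```

Yellow is home and the clip is still at 0.73. Next, red.

```bash
python3 -m creep '[{"slide":[45,8,0],"turn":1},{"slide":[92,16,0],"turn":3},{"slide":[139,24,0],"turn":5},{"slide":[186,32,0],"turn":7},{"slide":[233,40,0],"turn":8},{"slide":[280,48,0],"turn":9},{"slide":[327,56,0],"turn":10},{"slide":[374,64,0],"turn":10.2}]'>/dev/null; python3 go.py c -20 0 250
```

```text
at [519.3  75.6 247.1] F [1.2 1.  0.1] w 42.5 t 31.15
slide,turn [122.1   0.4  -2.9] 0.1
```

```bash
python3 -m creep '[{"slide":[45,0,0],"turn":0},{"slide":[90,0,0],"turn":0},{"slide":[122,0,0],"turn":0},{"slide":[122,0,0],"turn":0},{"slide":[122,0,0],"turn":0},{"slide":[122,0,0],"turn":0},{"slide":[122,0,0],"turn":0},{"slide":[122,0,0],"turn":0}]'>/dev/null; python3 plates.py pics/w7.png|grep -v "1[0-9].\?.\?.\? \[(np" ; python3 -c "
from go import *
for n,x,y in(('r',534.6,196.7),('b',537.8,265.9)): print(n,slide(x,y,15,88.43))"
```

```text
red [488, 93, 24, 78, 1774] topz 24.8 [(np.float64(495.9), np.float64(482.5)), (np.float64(89.4), np.float64(17.9)), 10.3] [450.9 467.3] [540.  499.1]
red [255, 164, 18, 22, 355] topz 45.4 [(np.float64(534.6), np.float64(196.8)), (np.float64(19.9), np.float64(20.9)), 88.0] [524.  186.6] [545.3 206.8]
blue [311, 165, 22, 21, 411] topz 45.4 [(np.float64(537.6), np.float64(265.8)), (np.float64(20.7), np.float64(20.4)), 86.3] [526.9 255.3] [547.9 276.2]
yellow [253, 60, 24, 18, 359] topz 98.6 [(np.float64(423.6), np.float64(200.2)), (np.float64(20.5), np.float64(14.7)), 88.3] [416.1 189.8] [431.2 210.6]
yellow [25, 232, 23, 23, 312] topz 37.8 [(np.float64(619.0), np.float64(-101.7)), (np.float64(21.7), np.float64(7.6)), 10.2] [ 607.8 -105.9] [630.2 -96.8]
flap -1 [451.9 195.9 392. ]
flap 1 [624.7 191.6 125.8]
r (array([  3.1,  10.7, 233.9]), np.float64(-0.1))
b (array([ 72.4,  11.9, 233.9]), np.float64(-0.1))
```

```bash
python3 -m creep '[{"slide":[3,10.7,30],"turn":0},{"slide":[3,10.7,70],"turn":0},{"slide":[3,10.7,115],"turn":0},{"slide":[3,10.7,160],"turn":0},{"slide":[3,10.7,195],"turn":0},{"slide":[3,10.7,220],"turn":0},{"slide":[3,10.7,230],"turn":0},{"slide":[3,10.7,232],"turn":0}]' 0.5; python3 -m creep '[{"slide":[0,0,0],"turn":0},{"slide":[0,0,0],"turn":0},{"slide":[0,0,0],"turn":0},{"slide":[0,0,0],"turn":0},{"slide":[0,0,0],"turn":0},{"slide":[0,0,0],"turn":0},{"slide":[0,0,0],"turn":0},{"slide":[0,0,0],"turn":0}]' 1 80; python3 -m creep '[{"slide":[0,0,-10],"turn":0},{"slide":[0,0,-40],"turn":0},{"slide":[0,0,-80],"turn":0},{"slide":[0,0,-120],"turn":0},{"slide":[0,0,-150],"turn":0},{"slide":[0,0,-150],"turn":0},{"slide":[0,0,-150],"turn":0},{"slide":[0,0,-150],"turn":0}]'; python3 go.py j -55 72 165
```

```text
t: 32.8
ee_pos: [534.1, 197.5, 16.2]
orientation: [-2.252, -2.19, 0.002]
force: [0.2, -0.5, 0.2]
gripper_width: 42.8
t: 33.6
ee_pos: [535.4, 198.2, 18.5]
orientation: [2.251, 2.19, 0.004]
force: [-1.4, -1.1, 6.8]
gripper_width: 20.6
t: 34.4
ee_pos: [533.5, 197.0, 166.0]
orientation: [-2.251, -2.191, 0.004]
force: [-0.8, -0.3, -1.0]
gripper_width: 20.5
at [533.5 197.  166. ] F [-0.8 -0.3 -1. ] w 20.5 t 34.4
slide,turn [-361.6  -29.6    1.6] -10.2
```

```bash
python3 -m creep '[{"slide":[-30,-3,0],"turn":0},{"slide":[-75,-6,0],"turn":-2},{"slide":[-120,-10,0],"turn":-4},{"slide":[-165,-14,0],"turn":-6},{"slide":[-210,-18,0],"turn":-8},{"slide":[-255,-22,0],"turn":-9},{"slide":[-300,-26,0],"turn":-10},{"slide":[-340,-29,0],"turn":-10.2}]'; python3 -m creep '[{"slide":[-10,0,0],"turn":0},{"slide":[-20,0,0],"turn":0},{"slide":[-21,0,0],"turn":0},{"slide":[-21,0,20],"turn":0},{"slide":[-21,0,50],"turn":0},{"slide":[-21,0,80],"turn":0},{"slide":[-21,0,90],"turn":0},{"slide":[-21,0,90],"turn":0}]'; python3 go.py j -55 72 28
```

```text
t: 35.2
ee_pos: [494.3, -143.7, 165.4]
orientation: [-2.047, -2.38, 0.003]
force: [0.4, -0.0, -1.8]
gripper_width: 20.6
t: 36.0
ee_pos: [498.7, -160.1, 75.9]
orientation: [-2.042, -2.383, 0.001]
force: [-0.5, 0.6, -1.1]
gripper_width: 20.9
at [ 498.7 -160.1   75.9] F [-0.5  0.6 -1.1] w 20.9 t 36.0
slide,turn [-2.9 -5.1 47.9] 0.2
```

```bash
python3 -m creep '[{"slide":[-2,-4,10],"turn":0},{"slide":[-2.7,-5,25],"turn":0},{"slide":[-2.7,-5,37],"turn":0},{"slide":[-2.7,-5,44],"turn":0},{"slide":[-2.7,-5,47],"turn":0},{"slide":[-2.7,-5,47],"turn":0},{"slide":[-2.7,-5,47],"turn":0},{"slide":[-2.7,-5,47],"turn":0}]'; python3 go.py j -9 72 26
```

```text
t: 36.8
ee_pos: [495.1, -165.5, 30.4]
orientation: [2.048, 2.382, 0.001]
force: [-0.3, -0.5, -1.9]
gripper_width: 20.4
at [ 495.1 -165.5   30.4] F [-0.3 -0.5 -1.9] w 20.4 t 36.8
slide,turn [ 2.  45.2  4.4] 0.0
```

```bash
python3 -m creep '[{"slide":[1.8,2,2],"turn":0},{"slide":[1.8,10,2.5],"turn":0},{"slide":[1.8,18,2.5],"turn":0},{"slide":[1.8,26,2.5],"turn":0},{"slide":[1.8,34,2.5],"turn":0},{"slide":[1.8,40,3],"turn":0},{"slide":[1.8,44,3.5],"turn":0},{"slide":[1.8,47,3.5],"turn":0}]'; python3 go.py j -9 72 26
```

```text
t: 37.6
ee_pos: [539.7, -156.8, 26.2]
orientation: [-2.047, -2.381, 0.004]
force: [-5.2, -0.6, 2.0]
gripper_width: 20.9
at [ 539.7 -156.8   26.2] F [-5.2 -0.6  2. ] w 20.9 t 37.6
slide,turn [ 0.1 -0.2  0.2] 0.0
```

```bash
python3 -m creep '[{"slide":[0,0,1],"turn":0},{"slide":[0,0,1],"turn":0},{"slide":[0,0,1],"turn":0},{"slide":[0,0,1],"turn":0},{"slide":[0,0,1],"turn":0},{"slide":[0,0,1],"turn":0},{"slide":[0,0,1],"turn":0},{"slide":[0,0,1],"turn":0}]' 0.5;  python3 -m creep '[{"slide":[0,0,-10],"turn":0},{"slide":[0,0,-40],"turn":0},{"slide":[0,0,-85],"turn":0},{"slide":[0,0,-130],"turn":0},{"slide":[0,-30,-175],"turn":0},{"slide":[0,-50,-220],"turn":0},{"slide":[0,-50,-223],"turn":0},{"slide":[0,-50,-223],"turn":0}]'; python3 bays.py; python3 go.py c -20 40 250
```

```text
t: 38.4
ee_pos: [541.0, -156.6, 25.5]
orientation: [-2.048, -2.382, -0.0]
force: [-0.5, -0.4, 0.3]
gripper_width: 42.6
t: 39.2
ee_pos: [492.0, -164.6, 250.5]
orientation: [2.046, 2.379, 0.002]
force: [0.3, -0.3, -0.4]
gripper_width: 42.6
red block centre err [-1.2 -0.5] z 52.4
  slab [-17.2  71.9] [94.2 59.8] 0.4 near end x -63.8 (home -64) y [ 42.7 101. ] z 18.5
yellow block centre err [-1.5  1.5] z 52.3
  slab [-17.5 -72.5] [94.1 62.6] 0.0 near end x -64.1 (home -64) y [-100.3  -41.7] z 18.4
clip 0.722
at [ 491.7 -164.3  248.9] F [-0.1  0.4 -0.1] w 42.9 t 39.25
slide,turn [392.6  92.2  -1.3] 10.2
```

Red is home too. Now blue.

```bash
python3 -m creep '[{"slide":[45,10,0],"turn":1},{"slide":[92,21,0],"turn":3},{"slide":[139,32,0],"turn":5},{"slide":[186,43,0],"turn":7},{"slide":[233,54,0],"turn":8},{"slide":[280,65,0],"turn":9},{"slide":[327,76,0],"turn":10},{"slide":[360,85,0],"turn":10.2}]'>/dev/null; python3 -m creep '[{"slide":[15,0,0],"turn":0},{"slide":[33,0,0],"turn":0},{"slide":[33,0,0],"turn":0},{"slide":[33,0,0],"turn":0},{"slide":[33,0,0],"turn":0},{"slide":[33,0,0],"turn":0},{"slide":[33,0,0],"turn":0},{"slide":[33,0,0],"turn":0}]'>/dev/null; python3 plates.py pics/w8.png|grep blue ; python3 -c "
from go import *
for n,x,y in(('b',537.7,265.9),): print(n,slide(x,y,16,88.43))"
```

```text
blue [277, 167, 19, 21, 364] topz 45.5 [(np.float64(537.4), np.float64(266.0)), (np.float64(20.6), np.float64(20.1)), 87.6] [527.1 255.6] [547.7 276.6]
b (array([ 29.2,  14.4, 232.6]), np.float64(-0.0))
```

```bash
python3 -m creep '[{"slide":[29,14.4,30],"turn":0},{"slide":[29,14.4,70],"turn":0},{"slide":[29,14.4,115],"turn":0},{"slide":[29,14.4,160],"turn":0},{"slide":[29,14.4,195],"turn":0},{"slide":[29,14.4,220],"turn":0},{"slide":[29,14.4,230],"turn":0},{"slide":[29,14.4,232],"turn":0}]' 0.5; python3 -m creep '[{"slide":[0,0,0],"turn":0},{"slide":[0,0,0],"turn":0},{"slide":[0,0,0],"turn":0},{"slide":[0,0,0],"turn":0},{"slide":[0,0,0],"turn":0},{"slide":[0,0,0],"turn":0},{"slide":[0,0,0],"turn":0},{"slide":[0,0,0],"turn":0}]' 1 80; python3 -m creep '[{"slide":[0,0,-10],"turn":0},{"slide":[0,0,-40],"turn":0},{"slide":[0,0,-80],"turn":0},{"slide":[0,0,-120],"turn":0},{"slide":[0,0,-150],"turn":0},{"slide":[0,0,-150],"turn":0},{"slide":[0,0,-150],"turn":0},{"slide":[0,0,-150],"turn":0}]'; python3 go.py j -55 0 165
```

```text
t: 41.7
ee_pos: [537.2, 266.0, 15.7]
orientation: [-2.251, -2.191, 0.002]
force: [0.3, -0.1, 0.7]
gripper_width: 42.7
t: 42.5
ee_pos: [538.6, 266.8, 18.1]
orientation: [2.251, 2.19, 0.004]
force: [-0.3, -0.7, 7.1]
gripper_width: 20.9
t: 43.3
ee_pos: [536.7, 265.2, 165.4]
orientation: [-2.251, -2.191, 0.004]
force: [-0.9, 0.4, -1.1]
gripper_width: 20.9
at [536.7 265.2 165.4] F [-0.9  0.4 -1.1] w 20.9 t 43.3
slide,turn [-500.7  -18.2    1.3] -10.2
```

```bash
python3 -m creep '[{"slide":[-35,-1,0],"turn":0},{"slide":[-80,-3,0],"turn":-2},{"slide":[-127,-5,0],"turn":-4},{"slide":[-174,-7,0],"turn":-6},{"slide":[-221,-9,0],"turn":-8},{"slide":[-268,-11,0],"turn":-9},{"slide":[-315,-13,0],"turn":-10},{"slide":[-360,-15,0],"turn":-10.2}]'; python3 go.py j -55 0 75
```

```text
t: 44.1
ee_pos: [511.2, -95.5, 165.0]
orientation: [-2.046, -2.381, 0.003]
force: [0.9, -0.5, -1.9]
gripper_width: 20.9
at [511.2 -95.5 165. ] F [ 0.9 -0.5 -1.9] w 20.9 t 44.1
slide,turn [-136.9  -27.    90. ] 0.0
```

```bash
python3 -m creep '[{"slide":[-45,-9,0],"turn":0},{"slide":[-90,-18,0],"turn":0},{"slide":[-125,-25,0],"turn":0},{"slide":[-137,-27,15],"turn":0},{"slide":[-137,-27,50],"turn":0},{"slide":[-137,-27,80],"turn":0},{"slide":[-137,-27,90],"turn":0},{"slide":[-137,-27,90],"turn":0}]'; python3 go.py j -55 0 28
```

```text
t: 44.9
ee_pos: [505.2, -231.4, 74.4]
orientation: [-2.043, -2.38, 0.002]
force: [0.1, 0.5, -1.1]
gripper_width: 20.7
at [ 505.2 -231.4   74.4] F [ 0.1  0.5 -1.1] w 20.7 t 44.9
slide,turn [-3.5 -0.7 46.4] 0.1
```

```bash
python3 -m creep '[{"slide":[-3,-0.7,10],"turn":0},{"slide":[-3.3,-0.7,25],"turn":0},{"slide":[-3.3,-0.7,37],"turn":0},{"slide":[-3.3,-0.7,43],"turn":0},{"slide":[-3.3,-0.7,46],"turn":0},{"slide":[-3.3,-0.7,46],"turn":0},{"slide":[-3.3,-0.7,46],"turn":0},{"slide":[-3.3,-0.7,46],"turn":0}]'; python3 go.py j -9 0 25.5
```

```text
t: 45.7
ee_pos: [506.8, -236.2, 30.9]
orientation: [2.047, 2.382, 0.001]
force: [0.1, 0.2, -2.0]
gripper_width: 20.7
at [ 506.8 -236.2   30.9] F [ 0.1  0.2 -2. ] w 20.7 t 45.7
slide,turn [ 1.7 44.2  5.4] 0.0
```

```bash
python3 -m creep '[{"slide":[1.6,2,2.5],"turn":0},{"slide":[1.6,10,3],"turn":0},{"slide":[1.6,18,3],"turn":0},{"slide":[1.6,26,3],"turn":0},{"slide":[1.6,34,3],"turn":0},{"slide":[1.6,40,3.5],"turn":0},{"slide":[1.6,43.5,4.3],"turn":0},{"slide":[1.6,46,4.3],"turn":0}]'; python3 go.py j -9 0 25.5
```

```text
t: 46.5
ee_pos: [550.1, -227.9, 25.7]
orientation: [-2.046, -2.381, 0.005]
force: [-5.0, -0.3, 1.0]
gripper_width: 20.8
at [ 550.1 -227.9   25.7] F [-5.  -0.3  1. ] w 20.8 t 46.5
slide,turn [-0.1  0.2  0.2] 0.0
```

```bash
python3 -m creep '[{"slide":[0,0,1],"turn":0},{"slide":[0,0,1],"turn":0},{"slide":[0,0,1],"turn":0},{"slide":[0,0,1],"turn":0},{"slide":[0,0,1],"turn":0},{"slide":[0,0,1],"turn":0},{"slide":[0,0,1],"turn":0},{"slide":[0,0,1],"turn":0}]' 0.5;  python3 -m creep '[{"slide":[0,0,-10],"turn":0},{"slide":[0,0,-40],"turn":0},{"slide":[0,0,-85],"turn":0},{"slide":[0,0,-130],"turn":0},{"slide":[0,-30,-175],"turn":0},{"slide":[0,-50,-220],"turn":0},{"slide":[0,-50,-223],"turn":0},{"slide":[0,-50,-223],"turn":0}]'; python3 bays.py pics/w9.png; python3 go.py j 71 0 58
```

```text
t: 47.3
ee_pos: [551.7, -227.7, 25.2]
orientation: [2.048, 2.382, 0.0]
force: [-0.4, 0.3, -1.4]
gripper_width: 43.0
t: 48.1
ee_pos: [502.8, -235.7, 250.3]
orientation: [2.046, 2.379, 0.001]
force: [0.1, 0.1, -0.0]
gripper_width: 42.4
red block centre err [-0.7 -0.8] z 52.3
  slab [-17.2  72.5] [61.4 93.6] 89.8 near end x -63.8 (home -64) y [ 42.1 100.9] z 18.5
blue block centre err [-0.8 -0.5] z 52.4
  slab [-17.3  -0. ] [59.9 93.8] 89.8 near end x -63.9 (home -64) y [-29.2  29.4] z 18.4
yellow block centre err [-25.1  15.1] z 52.3
  slab [-17.4 -71.4] [60.  93.8] 89.8 near end x -64.0 (home -64) y [-100.2  -41.7] z 18.4
clip 0.724
at [ 502.3 -235.3  248.6] F [ 0.  -0.8 -0.9] w 42.5 t 48.15
slide,turn [  0.2 128.4 190.7] 0.0
```

View pics/w9.png

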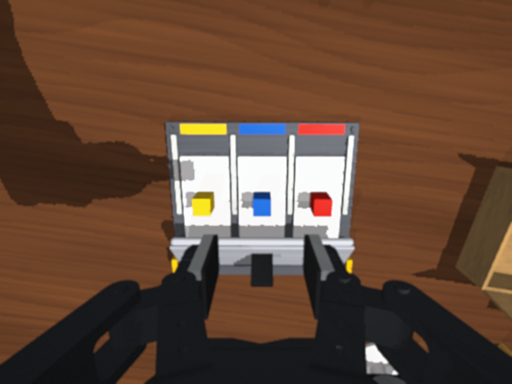

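All three plates are home in the picture: blocks at (203,204), (262,204) and (320,204), near ends level. The yellow block error is a mask artefact from the clip's yellow end, because its slab reading is right. Next, grip the handle.

```bash
python3 go.py j 67 0 57; python3 -m creep '[{"slide":[0,45,0],"turn":0},{"slide":[0,90,0],"turn":0},{"slide":[0,122,30],"turn":0},{"slide":[0,124.4,75],"turn":0},{"slide":[0,124.4,120],"turn":0},{"slide":[0,124.4,160],"turn":0},{"slide":[0,124.4,186],"turn":0},{"slide":[0,124.4,191.5],"turn":0}]' 0.2; python3 -m creep '[{"slide":[0,0,0],"turn":0},{"slide":[0,0,0],"turn":0},{"slide":[0,0,0],"turn":0},{"slide":[0,0,0],"turn":0},{"slide":[0,0,0],"turn":0},{"slide":[0,0,0],"turn":0},{"slide":[0,0,0],"turn":0},{"slide":[0,0,0],"turn":0}]' 1 80; python3 go.py j 67 0 57
```

```text
at [ 502.3 -235.3  248.6] F [ 0.  -0.8 -0.9] w 42.5 t 48.15
slide,turn [  0.2 124.4 191.7] 0.0
t: 48.95
ee_pos: [621.6, -215.0, 50.7]
orientation: [-2.04, -2.377, 0.007]
force: [-0.4, -0.2, -0.0]
gripper_width: 68.7
t: 49.75
ee_pos: [626.5, -216.4, 58.6]
orientation: [2.046, 2.38, 0.003]
force: [-0.1, 0.0, 6.3]
gripper_width: 24.7
at [ 626.5 -216.4   58.6] F [-0.1  0.   6.3] w 24.7 t 49.75
slide,turn [ 0.  -1.1  1.6] 0.0
```

```bash
python3 -m creep '[{"slide":[0,-3,0.8],"turn":0},{"slide":[0,-5.8,1.7],"turn":0},{"slide":[0,-10.4,3.6],"turn":0},{"slide":[0,-14.7,5.9],"turn":0},{"slide":[0,-18.8,8.7],"turn":0},{"slide":[0,-22.6,11.8],"turn":0},{"slide":[0,-26.1,15.3],"turn":0},{"slide":[0,-28.2,18.5],"turn":0}]'; python3 -m creep '[{"slide":[0,-0.5,1],"turn":0},{"slide":[0,-1,2],"turn":0},{"slide":[0,-1.5,3],"turn":0},{"slide":[0,-1.5,4],"turn":0},{"slide":[0,-1.5,5],"turn":0},{"slide":[0,-1.5,5],"turn":0},{"slide":[0,-1.5,5],"turn":0},{"slide":[0,-1.5,5],"turn":0}]'; python3 go.py j 39 0 39.4
```

```text
t: 50.55
ee_pos: [606.7, -219.5, 46.2]
orientation: [2.038, 2.371, 0.02]
force: [-3.3, 1.0, 30.0]
gripper_width: 24.3
t: 51.35
ee_pos: [603.1, -220.0, 42.1]
orientation: [2.039, 2.373, 0.015]
force: [-7.5, 3.6, 43.6]
gripper_width: 24.6
at [ 603.1 -220.    42.1] F [-7.5  3.6 43.6] w 24.6 t 51.35
slide,turn [ 0.1 -5.5  2.6] 0.0
```

```bash
python3 -m creep '[{"slide":[0,-2,0],"turn":0},{"slide":[0,-4,0],"turn":0},{"slide":[0,-6,0],"turn":0},{"slide":[0,-8,1],"turn":0},{"slide":[0,-9,1],"turn":0},{"slide":[0,-9,1],"turn":0},{"slide":[0,-9,1],"turn":0},{"slide":[0,-9,1],"turn":0}]'; python3 go.py j 39 0 39.4;python3 - <<'E'
from h import *
from go import JIG
c,s=np.cos(JIG[2]),np.sin(JIG[2])
im=cam("side");p=pts(im);z=p[...,2];d=p[...,:2]-JIG[:2];x=d@[c,s];y=d@[-s,c]
m=(y>-100)&(y<-60)&(x>30)&(x<72)&(z>24)&(z<90);print(m.sum(),np.arctan(-np.polyfit(x[m],z[m],1)[0]))
E
```

```text
t: 52.15
ee_pos: [602.0, -220.2, 40.8]
orientation: [2.032, 2.366, 0.034]
force: [8.5, 2.4, 25.5]
gripper_width: 24.8
at [ 602.  -220.2   40.8] F [ 8.5  2.4 25.5] w 24.8 t 52.15
slide,turn [ 0.  -4.3  1.3] 0.1
324 0.18398037297875033
```

```bash
python3 -m creep '[{"slide":[0,4,-1],"turn":0},{"slide":[0,4,-1],"turn":0},{"slide":[0,4,-1],"turn":0},{"slide":[0,4,-1],"turn":0},{"slide":[0,4,-40],"turn":0},{"slide":[0,4,-85],"turn":0},{"slide":[0,4,-130],"turn":0},{"slide":[0,4,-175],"turn":0}]' 0; python3 -m creep '[{"slide":[0,-40,-25],"turn":0},{"slide":[0,-80,-25],"turn":0},{"slide":[0,-100,-25],"turn":0},{"slide":[0,-100,-25],"turn":0},{"slide":[0,-100,-25],"turn":0},{"slide":[0,-100,-25],"turn":0},{"slide":[0,-100,-25],"turn":0},{"slide":[0,-100,-25],"turn":0}]';python3 bays.py pics/w10.png; python3 go.py j 25 35 60
```

```text
t: 53.0
ee_pos: [589.4, -221.7, 207.7]
orientation: [-2.046, -2.38, 0.002]
force: [0.6, -1.2, -0.1]
gripper_width: 85.4
t: 53.8
ee_pos: [492.8, -236.2, 231.8]
orientation: [-2.047, -2.383, -0.001]
force: [0.3, 0.9, -0.8]
gripper_width: 85.6
red block centre err [-0.5 -0.8] z 52.3
  slab [-23.   72.5] [81.9 61.5] 0.1 near end x -63.6 (home -64) y [ 42.2 101.3] z 18.4
blue block centre err [-0.3 -0.5] z 52.4
  slab [-22.6  -0.1] [59.9 83.7] 89.4 near end x -64.0 (home -64) y [-29.1  29.4] z 18.4
yellow block centre err [-22.1  10.1] z 52.3
  slab [-22.7 -71.5] [59.9 83.7] 90.0 near end x -63.7 (home -64) y [-100.4  -41.8] z 18.4
clip 0.15
at [ 492.6 -236.3  231.9] F [0.9 0.2 0.1] w 85.3 t 53.85
slide,turn [ 34.4  92.3 171.9] 0.1
```

View pics/w10.png

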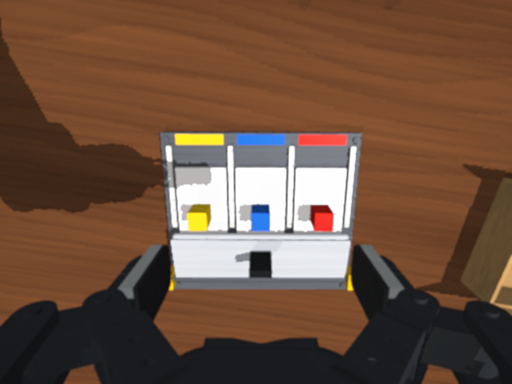

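Plates are unmoved (blocks at row 217), but the clip still stands at 0.15 rad. I'll press it down with shut fingers beside the handle.

```bash
python3 go.py j 31 33 45; python3 -m creep '[{"slide":[15,40,0],"turn":0},{"slide":[32.5,80,0],"turn":0},{"slide":[32.5,98.3,0],"turn":0},{"slide":[32.5,98.3,40],"turn":0},{"slide":[32.5,98.3,85],"turn":0},{"slide":[32.5,98.3,130],"turn":0},{"slide":[32.5,98.3,165],"turn":0},{"slide":[32.5,98.3,180],"turn":0}]' 1; python3 go.py j 31 33 45
```

```text
at [ 492.6 -236.3  231.9] F [0.9 0.2 0.1] w 85.3 t 53.85
slide,turn [ 32.4  98.3 186.9] 0.1
t: 54.65
ee_pos: [582.3, -189.3, 48.6]
orientation: [-2.044, -2.379, 0.004]
force: [-1.1, 0.4, 0.7]
gripper_width: 0.0
at [ 582.3 -189.3   48.6] F [-1.1  0.4  0.7] w 0.0 t 54.65
slide,turn [-0.4  2.6  3.5] 0.1
```

```bash
python3 -m creep '[{"slide":[0,2,3],"turn":0},{"slide":[0,2,6],"turn":0},{"slide":[0,2,9],"turn":0},{"slide":[0,2,12],"turn":0},{"slide":[0,2,14],"turn":0},{"slide":[0,2,16],"turn":0},{"slide":[0,2,18],"turn":0},{"slide":[0,2,18],"turn":0}]'; python3 go.py j 31 33 30
```

```text
t: 55.45
ee_pos: [586.2, -189.8, 34.1]
orientation: [2.048, 2.382, -0.001]
force: [-0.1, -0.8, 1.1]
gripper_width: -0.1
at [ 586.2 -189.8   34.1] F [-0.1 -0.8  1.1] w -0.1 t 55.45
slide,turn [ 0.7 -1.2  4.1] 0.0
```

```bash
python3 -m creep '[{"slide":[0,0,1],"turn":0},{"slide":[0,0,2],"turn":0},{"slide":[0,0,3],"turn":0},{"slide":[0,0,4],"turn":0},{"slide":[0,0,5],"turn":0},{"slide":[0,0,6],"turn":0},{"slide":[0,0,7],"turn":0},{"slide":[0,0,7],"turn":0}]'; python3 go.py j 31 33 30
```

```text
t: 56.25
ee_pos: [586.1, -189.9, 31.5]
orientation: [2.047, 2.381, -0.003]
force: [-9.7, -0.7, 36.4]
gripper_width: 0.2
at [ 586.1 -189.9   31.5] F [-9.7 -0.7 36.4] w 0.2 t 56.25
slide,turn [ 0.7 -1.1  1.5] 0.0
```

```bash
python3 -m creep '[{"slide":[0,0,-8],"turn":0},{"slide":[0,0,-40],"turn":0},{"slide":[0,0,-85],"turn":0},{"slide":[0,0,-130],"turn":0},{"slide":[0,-40,-175],"turn":0},{"slide":[0,-80,-215],"turn":0},{"slide":[0,-95,-215],"turn":0},{"slide":[0,-95,-215],"turn":0}]' 0;python3 bays.py
python3 - <<'E'
from h import *
from go import JIG
c,s=np.cos(JIG[2]),np.sin(JIG[2])
for n in("wrist","side"):
    im=cam(n);p=pts(im);z=p[...,2];d=p[...,:2]-JIG[:2];x=d@[c,s];y=d@[-s,c]
    m=(abs(y)<100)&(abs(y)>25)&(x>20)&(x<72)&(z>24)&(z<60)
    print(n,[(a,np.median(z[m&(x>a)&(x<a+8)]).round(1)) for a in range(20,76,8)])
E
python3 go.py c -70 0 250
```

```text
t: 57.05
ee_pos: [490.0, -205.2, 243.9]
orientation: [2.049, 2.379, -0.003]
force: [1.0, -0.4, -0.3]
gripper_width: 85.4
red block centre err [-0.1 -0.7] z 52.3
  slab [-24.1  72.8] [80.8 60. ] 0.4 near end x -63.8 (home -64) y [ 42.7 101.4] z 18.4
blue block centre err [-0.3  0.5] z 52.4
  slab [-24.   -0.4] [59.  80.6] 90.0 near end x -63.9 (home -64) y [-29.  29.] z 18.4
yellow block centre err [-1.1  1.2] z 52.3
  slab [-24.3 -71.1] [60.7 79.8] 88.7 near end x -63.4 (home -64) y [-100.2  -41.6] z 18.4
clip 0.051
wrist [(20, np.float64(33.1)), (28, np.float64(32.8)), (36, np.float64(32.3)), (44, np.float64(32.0)), (52, np.float64(31.5)), (60, np.float64(31.2)), (68, np.float64(30.8))]
side [(20, np.float64(32.1)), (28, np.float64(31.7)), (36, np.float64(31.4)), (44, np.float64(31.3)), (52, np.float64(30.6)), (60, np.float64(30.2)), (68, np.float64(30.1))]
at [ 493.2 -203.5  241.9] F [-0.5  0.1  0.8] w 85.4 t 57.2
slide,turn [401.   40.5  -7.9] 10.2
```

Clip is down: about 0.05 rad in both views, and it took a 36 N press. Now the flaps.

```bash
python3 -m creep '[{"slide":[45,5,0],"turn":1},{"slide":[92,10,0],"turn":3},{"slide":[139,15,0],"turn":5},{"slide":[186,20,0],"turn":7},{"slide":[233,25,0],"turn":8},{"slide":[280,30,0],"turn":9},{"slide":[327,35,0],"turn":10},{"slide":[370,40,0],"turn":10.2}]'>/dev/null; python3 -m creep '[{"slide":[15,0,-5],"turn":0},{"slide":[31,0,-8],"turn":0},{"slide":[31,0,-8],"turn":0},{"slide":[31,0,-8],"turn":0},{"slide":[31,0,-8],"turn":0},{"slide":[31,0,-8],"turn":0},{"slide":[31,0,-8],"turn":0},{"slide":[31,0,-8],"turn":0}]'>/dev/null
cat > tabs.py <<'E'
from h import *
from go import CAR
import sys
im=cam("wrist");p=pts(im);z=p[...,2]
if len(sys.argv)>1: cv2.imwrite(sys.argv[1],im["pixels"])
c,s=np.cos(CAR[2]),np.sin(CAR[2]);d=p[...,:2]-CAR[:2];x=d@[c,s];y=d@[-s,c]
h=cv2.cvtColor(im["pixels"],cv2.COLOR_BGR2HSV)
o=(h[...,0]>6)&(h[...,0]<26)&(h[...,1]>215)&(h[...,2]>120)&(z>62)&(z<135)&(abs(x)<150)&(abs(y)<40)
for n,sg in(("near",-1),("far",1)):
    m=o&(x*sg>0);q=np.stack([x[m],y[m],z[m]],-1)
    if len(q)>20: print(n,"tab n",len(q),np.percentile(q,3,0).round(1),np.median(q,0).round(1),np.percentile(q,97,0).round(1))
    m=(abs(y)<125)&(abs(y)>20)&(z>58)&(z<135)&(x*sg>8)&(abs(x)<130);q=np.stack([x[m]*sg,z[m]],-1)
    if len(q)>50:
        t=q[q[:,1]>np.percentile(q[:,1],97)-4];a=t.mean(0)-[73.5,57];print(n,"flap top edge x",t[:,0].mean().round(1),"z",t[:,1].mean().round(1),"angle",np.arctan2(a[1],-a[0]).round(2),"n",len(q), "median z",np.median(q[:,1]).round(1))
E
python3 tabs.py pics/w11.png; python3 go.py c -115 0 180
```

```text
near flap top edge x 94.9 z 123.6 angle 1.88 n 2868 median z 112.3
far tab n 222 [103.3 -10.4 105.6] [110.9   0.9 107.2] [118.6  11.  108.5]
far flap top edge x 81.9 z 125.8 angle 1.69 n 7213 median z 99.4
at [477.3 198.6 250.2] F [-0.1 -0.7 -0.9] w 85.6 t 58.85
slide,turn [  0.3 -49.4  70.2] -0.0
```

View pics/w11.png

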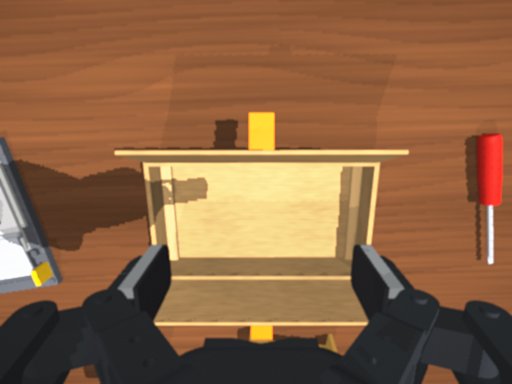

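The carton is empty in the picture. The near tab is at (261,130), the far tab at (261,332), and the flaps stand at about 1.88 and 1.69 rad.

```bash
python3 go.py c -116 0 75; python3 -m creep '[{"slide":[0.3,-30,0],"turn":0},{"slide":[0.3,-50,20],"turn":0},{"slide":[0.3,-50.3,60],"turn":0},{"slide":[0.3,-50.3,105],"turn":0},{"slide":[0.3,-50.3,145],"turn":0},{"slide":[0.3,-50.3,170],"turn":0},{"slide":[0.3,-50.3,175],"turn":0},{"slide":[0.3,-50.3,175],"turn":0}]' 0.4; python3 -m creep '[{"slide":[0,0,0],"turn":0},{"slide":[0,0,0],"turn":0},{"slide":[0,0,0],"turn":0},{"slide":[0,0,0],"turn":0},{"slide":[0,0,0],"turn":0},{"slide":[0,0,0],"turn":0},{"slide":[0,0,0],"turn":0},{"slide":[0,0,0],"turn":0}]' 1 60; python3 go.py c -116 0 75
```

```text
at [477.3 198.6 250.2] F [-0.1 -0.7 -0.9] w 85.6 t 58.85
slide,turn [  0.3 -50.4 175.2] -0.0
t: 59.65
ee_pos: [426.8, 200.8, 75.0]
orientation: [-2.251, -2.191, 0.001]
force: [-0.5, 0.3, -0.2]
gripper_width: 51.5
t: 60.45
ee_pos: [427.4, 200.2, 76.2]
orientation: [2.251, 2.19, 0.002]
force: [-2.2, -2.4, 7.4]
gripper_width: 22.7
at [427.4 200.2  76.2] F [-2.2 -2.4  7.4] w 22.7 t 60.45
slide,turn [ 0.  -0.5  1.2] -0.0
```

```bash
python3 -m creep '[{"slide":[0,7.6,-7.1],"turn":0},{"slide":[0,12.3,-10.4],"turn":0},{"slide":[0,17.4,-13.1],"turn":0},{"slide":[0,22.7,-15.4],"turn":0},{"slide":[0,28.2,-17.1],"turn":0},{"slide":[0,33.9,-18.3],"turn":0},{"slide":[0,39.6,-18.9],"turn":0},{"slide":[0,45.4,-19],"turn":0}]'; python3 -m creep '[{"slide":[0,5.8,0.6],"turn":0},{"slide":[0,11.4,1.7],"turn":0},{"slide":[0,17,3.4],"turn":0},{"slide":[0,22.3,5.7],"turn":0},{"slide":[0,27.4,8.4],"turn":0},{"slide":[0,32.2,11.6],"turn":0},{"slide":[0,36.6,15.3],"turn":0},{"slide":[0,40.6,19.4],"turn":0}]';  python3 -m creep '[{"slide":[0,2,2.2],"turn":0},{"slide":[0,3.7,4.5],"turn":0},{"slide":[0,5.5,7],"turn":0},{"slide":[0,6.8,9.4],"turn":0},{"slide":[0,8,11],"turn":0},{"slide":[0,8,12],"turn":0},{"slide":[0,8,12],"turn":0},{"slide":[0,8,12],"turn":0}]'; python3 go.py c -23.5 0 65
```

```text
t: 61.25
ee_pos: [467.9, 199.0, 94.0]
orientation: [-2.247, -2.19, 0.01]
force: [-11.3, -0.2, 2.6]
gripper_width: 22.6
t: 62.05
ee_pos: [506.3, 197.9, 75.4]
orientation: [-2.245, -2.19, 0.015]
force: [-17.8, -0.6, 16.3]
gripper_width: 22.5
t: 62.85
ee_pos: [516.7, 197.7, 63.3]
orientation: [-2.248, -2.19, 0.01]
force: [-9.8, -0.6, 8.4]
gripper_width: 22.7
at [516.7 197.7  63.3] F [-9.8 -0.6  8.4] w 22.7 t 62.85
slide,turn [ 0.1  2.7 -1.8] 0.1
```

```bash
python3 -m creep '[{"slide":[0,1,1],"turn":0},{"slide":[0,2,2],"turn":0},{"slide":[0,3,3],"turn":0},{"slide":[0,3,4],"turn":0},{"slide":[0,3,4],"turn":0},{"slide":[0,3,4],"turn":0},{"slide":[0,3,4],"turn":0},{"slide":[0,3,4],"turn":0}]'; python3 -m creep '[{"slide":[0,-2,-2],"turn":0},{"slide":[0,-2,-2],"turn":0},{"slide":[0,-2,-2],"turn":0},{"slide":[0,-2,-40],"turn":0},{"slide":[0,-2,-85],"turn":0},{"slide":[0,-2,-130],"turn":0},{"slide":[0,-2,-175],"turn":0},{"slide":[0,-2,-185],"turn":0}]' 0; python3 tabs.py; python3 go.py c 108 0 82
```

```text
t: 63.65
ee_pos: [519.0, 197.7, 59.5]
orientation: [-2.248, -2.19, 0.011]
force: [-11.5, -1.2, 11.1]
gripper_width: 22.8
t: 64.45
ee_pos: [525.1, 200.0, 249.2]
orientation: [2.251, 2.188, 0.016]
force: [0.2, 0.2, 0.2]
gripper_width: 85.3
near tab n 138 [-27.7 -10.   74.1] [-27.4  -1.2  89. ] [-20.1   9.6  98.2]
near flap top edge x 41.1 z 59.6 angle 0.08 n 11334 median z 59.6
far tab n 340 [ 99.6 -10.6 105.8] [109.7   0.2 107.4] [119.9  11.  108.9]
far flap top edge x 82.2 z 126.0 angle 1.7 n 5813 median z 97.2
at [524.8 199.5 248.4] F [ 0.6 -0.   0.4] w 85.7 t 64.5
slide,turn [ -2.5 124.8 167.4] -0.1
```

```bash
python3 -m creep '[{"slide":[-2.5,45,0],"turn":0},{"slide":[-2.5,90,0],"turn":0},{"slide":[-2.5,120,10],"turn":0},{"slide":[-2.5,124.8,50],"turn":0},{"slide":[-2.5,124.8,95],"turn":0},{"slide":[-2.5,124.8,140],"turn":0},{"slide":[-2.5,124.8,163],"turn":0},{"slide":[-2.5,124.8,167],"turn":0}]' 0.4; python3 -m creep '[{"slide":[0,0,0],"turn":0},{"slide":[0,0,0],"turn":0},{"slide":[0,0,0],"turn":0},{"slide":[0,0,0],"turn":0},{"slide":[0,0,0],"turn":0},{"slide":[0,0,0],"turn":0},{"slide":[0,0,0],"turn":0},{"slide":[0,0,0],"turn":0}]' 1 60; python3 go.py c 108 0 82
```

```text
t: 65.3
ee_pos: [643.6, 190.2, 71.3]
orientation: [-2.249, -2.19, 0.014]
force: [0.1, -0.2, 0.6]
gripper_width: 51.3
t: 66.1
ee_pos: [647.4, 194.2, 78.1]
orientation: [-2.25, -2.191, -0.006]
force: [-0.5, 5.3, 1.2]
gripper_width: 23.0
at [647.4 194.2  78.1] F [-0.5  5.3  1.2] w 23.0 t 66.1
slide,turn [ 0.1  3.5 -3.9] 0.0
```

```bash
python3 -m creep '[{"slide":[0,-4.3,-3],"turn":0},{"slide":[0,-9.4,-5.7],"turn":0},{"slide":[0,-14.7,-8],"turn":0},{"slide":[0,-20.2,-9.7],"turn":0},{"slide":[0,-25.9,-10.9],"turn":0},{"slide":[0,-31.6,-11.5],"turn":0},{"slide":[0,-37.4,-11.6],"turn":0},{"slide":[0,-43.2,-11],"turn":0}]'; python3 -m creep '[{"slide":[0,-5.6,1.1],"turn":0},{"slide":[0,-11.2,2.8],"turn":0},{"slide":[0,-16.5,5.1],"turn":0},{"slide":[0,-21.6,7.8],"turn":0},{"slide":[0,-26.4,11],"turn":0},{"slide":[0,-30.8,14.7],"turn":0},{"slide":[0,-34.8,18.8],"turn":0},{"slide":[0,-38.5,23.3],"turn":0}]';  python3 -m creep '[{"slide":[0,-1.5,2.2],"turn":0},{"slide":[0,-3,4.5],"turn":0},{"slide":[0,-4.5,6],"turn":0},{"slide":[0,-5.5,7],"turn":0},{"slide":[0,-6,8],"turn":0},{"slide":[0,-6,8],"turn":0},{"slide":[0,-6,8],"turn":0},{"slide":[0,-6,8],"turn":0}]'; python3 go.py c 23.5 0 65
```

```text
t: 66.9
ee_pos: [611.5, 195.2, 89.3]
orientation: [2.247, 2.186, 0.025]
force: [20.7, 7.0, -16.3]
gripper_width: 22.8
t: 67.7
ee_pos: [578.3, 196.2, 70.3]
orientation: [2.245, 2.179, 0.037]
force: [15.2, 1.0, 10.5]
gripper_width: 23.0
t: 68.5
ee_pos: [570.9, 196.4, 61.3]
orientation: [2.247, 2.18, 0.033]
force: [14.2, 3.5, 7.3]
gripper_width: 22.8
at [570.9 196.4  61.3] F [14.2  3.5  7.3] w 22.8 t 68.5
slide,turn [-0.1 -4.5 -3.8] -0.1
```

```bash
python3 -m creep '[{"slide":[0,-2,1],"turn":0},{"slide":[0,-4,2],"turn":0},{"slide":[0,-5,3],"turn":0},{"slide":[0,-6,4],"turn":0},{"slide":[0,-6,4],"turn":0},{"slide":[0,-6,4],"turn":0},{"slide":[0,-6,4],"turn":0},{"slide":[0,-6,4],"turn":0}]'; python3 -m creep '[{"slide":[0,2,-2],"turn":0},{"slide":[0,2,-2],"turn":0},{"slide":[0,2,-2],"turn":0},{"slide":[0,2,-40],"turn":0},{"slide":[0,0,-85],"turn":0},{"slide":[0,-40,-130],"turn":0},{"slide":[0,-80,-175],"turn":0},{"slide":[0,-100,-185],"turn":0}]' 0; python3 tabs.py
python3 - <<'E'
from h import *
from go import CAR
c,s=np.cos(CAR[2]),np.sin(CAR[2])
for n in("wrist","side"):
    im=cam(n);cv2.imwrite(f"pics/f_{n}.png",im["pixels"]);p=pts(im);z=p[...,2];d=p[...,:2]-CAR[:2];x=d@[c,s];y=d@[-s,c]
    m=(abs(y)<120)&(abs(y)>40)&(z>40)&(z<130)
    print(n,[(a,np.median(z[m&(x>a)&(x<a+10)]).round(1)) for a in range(-70,70,10) if (m&(x>a)&(x<a+10)).sum()>10])
E
```

```text
t: 69.3
ee_pos: [569.9, 196.5, 59.5]
orientation: [2.245, 2.175, 0.044]
force: [19.9, 0.5, 16.3]
gripper_width: 22.7
t: 70.1
ee_pos: [451.2, 196.9, 238.8]
orientation: [2.251, 2.191, -0.001]
force: [0.5, 1.1, -0.3]
gripper_width: 85.4
near tab n 336 [-28.   -9.5  68.2] [-27.4   0.3  89.4] [-19.8   9.8  98.2]
near flap top edge x 41.2 z 59.6 angle 0.08 n 9957 median z 59.6
far tab n 404 [18.9 -9.9 66. ] [19.7 -0.2 88. ] [26.5  9.4 98.2]
far flap top edge x 40.9 z 59.5 angle 0.08 n 7099 median z 59.5
wrist [(-70, np.float64(59.5)), (-60, np.float64(59.5)), (-50, np.float64(59.6)), (-40, np.float64(59.7)), (-30, np.float64(59.7)), (-20, np.float64(59.6)), (-10, np.float64(59.5)), (0, np.float64(59.3)), (10, np.float64(59.6)), (20, np.float64(59.6)), (30, np.float64(59.6)), (40, np.float64(59.5)), (50, np.float64(59.3)), (60, np.float64(59.4))]
side [(-70, np.float64(57.9)), (-60, np.float64(58.1)), (-50, np.float64(58.1)), (-40, np.float64(58.0)), (-30, np.float64(58.1)), (-20, np.float64(57.9)), (-10, np.float64(58.4)), (0, np.float64(58.1)), (10, np.float64(58.2)), (20, np.float64(57.9)), (30, np.float64(58.3)), (40, np.float64(57.9)), (50, np.float64(58.0)), (60, np.float64(58.4))]
```

View pics/f_side.png

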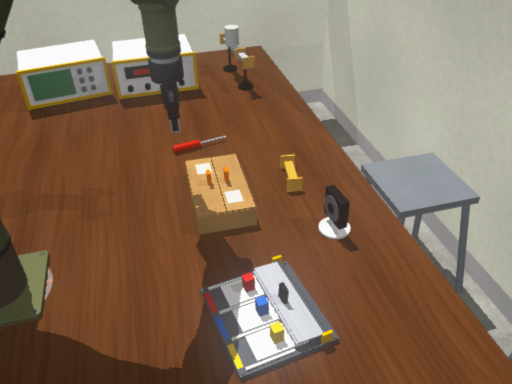

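Both flaps are level (flat profile from x = -70 to +70). The side view shows the blocks at (248,282), (262,305) and (277,332), and the fan, waveguide and screwdriver where they were. One numeric check of the jig, then I hand in.

Run:
```python
from h import *
from go import JIG
c,s=np.cos(JIG[2]),np.sin(JIG[2])
for cn in("side","scene"):
    im=cam(cn);p=pts(im);z=p[...,2];d=p[...,:2]-JIG[:2];x=d@[c,s];y=d@[-s,c]
    for n,y0 in(("red",72),("blue",0),("yellow",-72)):
        b=mask(im,n)&(abs(y-y0)<36)&(x>-80)&(x<20)&(z>20);t=b&(z>48)
        print(cn,n,b.sum(),((np.percentile(x[b],[3,97]).mean()+9).round(1),(np.percentile(y[b],[3,97]).mean()-y0).round(1)) if b.sum()>10 else 0)
    m=(abs(y)<100)&(abs(y)>25)&(x>26)&(x<72)&(z>24)&(z<50);print("clip",np.arctan(-np.polyfit(x[m],z[m],1)[0]).round(3))
s=read_state();print(s["t"],s["force"])
```

```text
side red 135 (np.float64(-1.3), np.float64(-3.5))
side blue 87 (np.float64(-0.9), np.float64(-2.2))
side yellow 112 (np.float64(-0.9), np.float64(-2.5))
clip 0.051
scene red 50 (np.float64(3.3), np.float64(1.5))
scene blue 57 (np.float64(3.1), np.float64(1.7))
scene yellow 84 (np.float64(2.8), np.float64(2.4))
clip 0.048
70.35 [ 0.70744038 -0.22352996  0.41769587]
```

```bash
python3 -c "from rig import hand_in; print(hand_in())"
```

```text
the job is handed in; nothing more can be done
None
```

The job is done and handed in at about 70 s of the 210 s allowed; the hand-in gave no verdict. I opened both flaps and raised the clip. All three plates (yellow, red, blue) went into their own bays, home against the stop. Then I lowered the clip and closed both flaps.

**Final readings**
- **Plates:** with the wrist camera, after the clip was pressed down, all were within about 1.5 mm of home. The near ends were at -63.4 to -63.9 mm against a home of -64 mm.
- **Clip:** it reads 0.05 rad from two cameras, against 0.035 expected and a limit of 0.07.
- **Flaps:** both are level at about 0 rad.
- **Gripper:** it was clear of everything at hand-in. Fan, waveguide and screwdriver look where they were in the last side picture.

**What went wrong or disagreed**
- **Near flap:** the first pull left it at about 1.49 rad, so I pushed it further, to about 1.88 rad.
- **Clip:** while being raised it needed extra push and reached 0.73 rad, short of its 0.85 stop but above the required 0.6. While being lowered it stopped at 0.15 rad, and I finished by pressing it with shut fingers.
- **Final block check:** the side and scene cameras disagreed with each other by a few mm. The offsets were much the same for all three plates, so I put them down to seeing only one side of each block.
- **Yellow block:** two wrist readings were off because they picked up the clip's yellow end. The plate's slab measured correctly both times.

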